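Pack the store tray at the conservation bench

ROBOT

A 6-joint arm with a two-finger parallel gripper is mounted at the origin on the work surface. World frame = base frame: x ahead of the robot, y to its left, z up, the work surface at z = 0. Lengths are in m, angles in rad, forces in N, time in s.
With the tool pointing down it reaches from about 0.35 to 0.775 m from the base axis. Payload 7.3 kg.
Tool frame: the origin (TCP) lies at the very end of the fingers, on their centre line; the grasp point (between the pads) lies 19 mm behind it (robot.hold_point_z is the distance from the TCP to the grasp point, in m); z points along the fingers, y is the direction in which the jaws open and shut (so a half turn about z gives the same grasp; the last joint's range is limited). The gripper opens to 92 mm and grips with 3 to 60 N. Pads are 19 mm wide; open, the fingers measure 130 mm over their backs; the gripper's body (75 mm by 190 mm) begins 47 mm behind the grasp point.
Start: joints at [1.145, 0.342, 1.524, -0, 1.275, -0.146], TCP at [0.145, 0.505, 0.227] pointing down, gripper open.
Joint ranges: [-2.53, 2.53], [-0.77, 2.02], [0.04, 2.7], [-1, 4.14], [0.28, 2.66], [-3.11, 3.11]. Speed limits (rad/s): [2.57, 2.57, 3.14, 3.14, 3.14, 3.14].

INTERFACE

Orientations are given as [roll, pitch, yaw] about the fixed x, y, z axes, in that order (R = Rz(yaw) Ry(pitch) Rx(roll)).
In Python, from cell import monitor, viewer, robot gives the robot as it stands.
- The arm moves only by the tool move_arm, never from a script. Its argument "deltas" is a list of rows, each an object of numbers: "x", "y", "z": the shift along the tool's x, y, z in m; "wx", "wy", "wz": the turn, a rotation vector about the tool's x, y, z in degrees; "hand": the opening, from 0 (shut) to 1 (fully open). In form: [{"x": .., "y": .., "z": .., "wx": .., "wy": .., "wz": .., "hand": ..}, ...]. A call has 1 to 8 rows; each row is the pose to reach, as a shift and turn from the pose commanded when the call began, along the tool's axes at that moment; what a row does not reach only later rows make up. A row lasts 1/8 s, in which the tool goes at most 62.5 mm and 10.7 degrees, less where a joint would pass 70% of its speed; a pose out of reach is approached as far as the arm can. A call with a gripper value outside its range is refused whole. The fingers move at their own pace and stop on an object; "grip_force" is the grip in N (left out, the last holds). Time passes only in rows, so rows that repeat a pose let the fingers close. It gives the time, the measured TCP pose, the force and the opening at its end, in the units of the state.
- monitor.observe(): the state, without advancing time (a new reading comes with each control period).
- viewer.read_camera(name): name is "scene" or "top" or "wrist"; returns the picture (400x640x3 uint8, red, green, blue); there is no depth.
- viewer.camera_params(name): a dict with "camera_matrix" (3x3 intrinsics, pixels), "R" (3x3) and "t" (3): a world point X has camera coordinates R X + t. Camera axes: x right, y down, z forward; pixel columns grow to the right and rows downward; lengths in m; the calibration is good to about 2 mm. A picture is of the moment at which its call begins: read the wrist's pose just before it. camera_params takes no time and is no camera call; for the wrist camera it gives the pose at the moment of the call.
- robot.hand_in(): hands the job in, once; it reports no verdict.
The state is a dict: "time": time; "qpos": joint angles; "qvel": joint speeds; "joint_efforts": joint torques, N m; "tool_pos": TCP position; "tool_rot": TCP orientation; "contact_force": force on the tool from outside, world axes, zero at the start; "torque": the same for the moment, N m; "opening": finger opening in m.
Only numpy, scipy, OpenCV 4.12 (cv2) and the standard library are available. Lean on these libraries where they do the work, as an engineer would, in place of code of your own. Each camera call takes 0.05 s, during which the arm holds its last target. There are 200 camera calls.

TASK

The session at the microscope is over: pack the steel tray for the store, boxes first and porcelain last. Stand the deep sample box flat in the tray and stack all the flat boxes squarely on it, edges flush, in one straight column; only then bring the porcelain cups into the tray and pile them all beside the boxes in one upright column, mouth-down as they are now, each rim seated around the foot of the cup below. Leave the parchment fragment, the jar and the brush where they are.

Things in the scene. Friction and masses are not known exactly. Their poses are not given: they have to be found in the camera images.
- tray: low stainless-steel tray, 170 mm (its x) by 280 mm (its y), 15 mm high with 2.5 mm walls and floor, standing fixed on the bench; origin at the centre of its underside, z up
- tray_floor (a point): centre of the tray's inner floor (2.5 mm above the bench), axes as the tray's; the floor is 165 mm (x) by 275 mm (y)
- deep_center (a point): the deep closed box, grey archival board with metal corners, 76 mm long (its x), 52 mm wide (its y), 48 mm high, about 160 g, lid firmly on; this point is its centre, 24 mm above its underside, z up. There is always one
- flat1_center (a point): a flat closed box, grey archival board with metal corners, 76 mm long (its x), 52 mm wide (its y), 26 mm high, about 90 g, lid firmly on; this point is its centre, 13 mm above its underside, z up. Three or four of the four flat boxes are there; all are alike
- flat2_center (a point): a flat closed box, grey archival board with metal corners, 76 mm long (its x), 52 mm wide (its y), 26 mm high, about 90 g, lid firmly on; this point is its centre, 13 mm above its underside, z up. Three or four of the four flat boxes are there; all are alike
- flat3_center (a point): a flat closed box, grey archival board with metal corners, 76 mm long (its x), 52 mm wide (its y), 26 mm high, about 90 g, lid firmly on; this point is its centre, 13 mm above its underside, z up. Three or four of the four flat boxes are there; all are alike
- flat4_center (a point): a flat closed box, grey archival board with metal corners, 76 mm long (its x), 52 mm wide (its y), 26 mm high, about 90 g, lid firmly on; this point is its centre, 13 mm above its underside, z up. Three or four of the four flat boxes are there; all are alike
- cup1_center (a point): a straight-sided white porcelain cup standing mouth-down, 50 mm outside diameter, wall 3.2 mm, about 100 g; rim at the bottom, flat shoulder 46 mm above the rim, and within it a raised round foot 39 mm across at the shoulder, tapering to 34 mm, 3 mm high. The rim of another cup sits on the shoulder around the foot, so each cup adds 46 mm. This point is on its axis, 23 mm above its rim; z points up while it is mouth-down. Two or three of the three cups are there; all are alike
- cup2_center (a point): a straight-sided white porcelain cup standing mouth-down, 50 mm outside diameter, wall 3.2 mm, about 100 g; rim at the bottom, flat shoulder 46 mm above the rim, and within it a raised round foot 39 mm across at the shoulder, tapering to 34 mm, 3 mm high. The rim of another cup sits on the shoulder around the foot, so each cup adds 46 mm. This point is on its axis, 23 mm above its rim; z points up while it is mouth-down. Two or three of the three cups are there; all are alike
- cup3_center (a point): a straight-sided white porcelain cup standing mouth-down, 50 mm outside diameter, wall 3.2 mm, about 100 g; rim at the bottom, flat shoulder 46 mm above the rim, and within it a raised round foot 39 mm across at the shoulder, tapering to 34 mm, 3 mm high. The rim of another cup sits on the shoulder around the foot, so each cup adds 46 mm. This point is on its axis, 23 mm above its rim; z points up while it is mouth-down. Two or three of the three cups are there; all are alike
- fragment: parchment fragment on its buff mount board, 130 by 170 mm, 7 mm thick, beyond the tray; leave it alone; origin at the centre of its underside
- jar: amber jar with a black lid, 60 mm across, 82 mm high, beyond the tray; leave it alone; origin at the centre of its underside
- brush: fine paint brush lying on the bench, 157 mm long along its x, 10 mm thick, beyond the tray; leave it alone; origin underneath, near its middle
Things that resemble listed ones, but are neither listed nor needed, are in the scene too. Leave any red or yellow look-alike of the part that bears flat2_center alone.

How it is judged:
On the way, in this order (a step that is already met when the one before it is completed fails the run):
1. the deep box stands flat on the tray's floor (x of deep_center in the frame of tray_floor between -0.06 and 0.06 m and y of deep_center in the frame of tray_floor between -0.115 and 0.115 m and z of deep_center in the frame of tray_floor below 0.03 m and angle between deep_center's own z axis and vertical below 0.06 rad), for 0.2 s.
2. all the flat boxes lie squarely stacked on the deep box (all of step 1 and horizontal distance between each of flat1_center, flat2_center, flat3_center, flat4_center and deep_center below 0.008 m and angle between the x axis of each of flat1_center, flat2_center, flat3_center, flat4_center and the x axis of deep_center, either way round below 0.12 rad and angle between each of flat1_center, flat2_center, flat3_center, flat4_center's own z axis and vertical below 0.06 rad and z of each of flat1_center, flat2_center, flat3_center, flat4_center in the frame of deep_center above 0.03 m), for 0.2 s.
3. after that, the first cup stands mouth-down in the tray beside the boxes (((x of cup1_center in the frame of tray_floor between -0.06 and 0.06 m and y of cup1_center in the frame of tray_floor between -0.115 and 0.115 m and angle between cup1_center's own z axis and vertical below 0.06 rad and horizontal distance between cup1_center and deep_center above 0.05 m) or (x of cup2_center in the frame of tray_floor between -0.06 and 0.06 m and y of cup2_center in the frame of tray_floor between -0.115 and 0.115 m and angle between cup2_center's own z axis and vertical below 0.06 rad and horizontal distance between cup2_center and deep_center above 0.05 m) or (x of cup3_center in the frame of tray_floor between -0.06 and 0.06 m and y of cup3_center in the frame of tray_floor between -0.115 and 0.115 m and angle between cup3_center's own z axis and vertical below 0.06 rad and horizontal distance between cup3_center and deep_center above 0.05 m))), for 0.2 s.
At the end, for the whole second after the job is handed in: Deep box flat on the tray floor; flat boxes level above it, centres within 8 mm and long sides within 0.12 rad of the deep box's; cups mouth-down (within 0.06 rad) in the tray, axes within 6 mm of one another and over 50 mm from the deep box's (all of step 2 and x of cup1_center in the frame of tray_floor between -0.06 and 0.06 m and y of cup1_center in the frame of tray_floor between -0.115 and 0.115 m and angle between each of cup1_center, cup2_center, cup3_center's own z axis and vertical below 0.06 rad and horizontal distance between each of cup1_center, cup2_center, cup3_center and deep_center above 0.05 m and x of cup2_center in the frame of tray_floor between -0.06 and 0.06 m and y of cup2_center in the frame of tray_floor between -0.115 and 0.115 m and x of cup3_center in the frame of tray_floor between -0.06 and 0.06 m and y of cup3_center in the frame of tray_floor between -0.115 and 0.115 m and horizontal distance between cup1_center and cup2_center below 0.006 m and horizontal distance between each of cup1_center, cup2_center and cup3_center below 0.006 m); the robot touches nothing.
It fails at once if the fragment is moved more than 20 mm (distance of fragment from where it was at the start of the episode above 0.02 m).
It fails at once if the jar is moved more than 20 mm (distance of jar from where it was at the start of the episode above 0.02 m).
It fails at once if the brush is moved more than 20 mm (distance of brush from where it was at the start of the episode above 0.02 m).
Of flat1, flat2, flat3, flat4 only 3 to 4 are there at a start; the rules pass over those that are not, and their reading is None.
Of cup1, cup2, cup3 only 2 to 3 are there at a start; the rules pass over those that are not, and their reading is None.
At some moment in a run one of cup1, cup2, cup3 may be knocked a few centimetres aside while the robot is not near it.
It also fails if it takes over 210 s, if anything falls off the work surface, if the arm or the gripper's body presses on something with over 40 N, if the wrist force passes 120 N, or if a joint passes its speed limit or range.

## Working session

There is one attempt and no reset: what is moved stays moved. The work goes in short steps, Python scripts to look and compute and a tool call to move; the robot and the scene stay as the last step left them, time stands still between calls to the robot, and variables do not carry over. Pictures are saved under pics/ and viewed, about 12 in all and at most 16, crops included, and the job is handed in when it is done.

Besides the shell and the picture viewer there is one more tool, called after ">>>" by a JSON object that holds its "api" and its "payload". move_arm: Moves the arm, as the interface text tells. Its arguments: {"type":"object","properties":{"deltas":{"type":"array","items":{"type":"object","properties":{"x":{"type":"number"},"y":{"type":"number"},"z":{"type":"number"},"wx":{"type":"number"},"wy":{"type":"number"},"wz":{"type":"number"},"hand":{"type":"number"}}}},"grip_force":{"type":"number"}},"required":["deltas"]}

```bash
ls; mkdir -p pics; python3 - <<'E'
from cell import monitor, viewer, robot
import cv2, numpy as np
print(monitor.observe())
for n in ["scene","top"]:
    im=viewer.read_camera(n); cv2.imwrite(f"pics/{n}0.png",im[:,:,::-1])
    p=viewer.camera_params(n); print(n,p)
print(viewer.camera_params("wrist"))
E
```

```text
pics
{'time': 0.0, 'qpos': array([ 1.14500863e+00,  3.42721048e-01,  1.52503751e+00, -2.37874889e-05,
        1.27537034e+00, -1.46006920e-01]), 'qvel': array([-7.97792177e-04,  1.48392823e-03,  7.93771231e-05,  9.21593106e-04,
       -7.57161253e-04,  1.56087337e-03]), 'joint_efforts': array([-2.75258590e-04, -4.31251502e+01, -2.44213110e+01,  7.17507675e-02,
        5.61498245e-02, -1.34313368e-04]), 'tool_pos': array([0.14479435, 0.50421224, 0.22603867]), 'tool_rot': array([-3.14006944e+00, -2.01002002e-04,  2.86181867e+00]), 'contact_force': array([ 0.4487057 , -0.51821857,  0.54082114]), 'torque': array([-0.05382092,  0.00681893, -0.06117581]), 'opening': 0.09190586369719832}
scene {'camera_matrix': array([[361.09067344,   0.        , 317.83695912],
       [  0.        , 361.09067344, 203.14738316],
       [  0.        ,   0.        ,   1.        ]]), 'R': array([[-0.39900446,  0.91690656,  0.0088208 ],
       [ 0.56136644,  0.25186996, -0.78830784],
       [-0.72502632, -0.30958665, -0.61521781]]), 't': array([ 0.28076617, -0.25082369,  1.37894946])}
top {'camera_matrix': array([[487.30233231,   0.        , 316.23436668],
       [  0.        , 487.30233231, 194.56554522],
       [  0.        ,   0.        ,   1.        ]]), 'R': array([[ 0.02310754, -0.99971892, -0.00530318],
       [-0.99034253, -0.02216482, -0.13685905],
       [ 0.13670304,  0.00841444, -0.99057634]]), 't': array([-0.05144286,  0.53885049,  1.27515608])}
{'camera_matrix': array([[340.5970891 ,   0.        , 320.41015078],
       [  0.        , 340.5970891 , 201.95633668],
       [  0.        ,   0.        ,   1.        ]]), 'R': array([[ 2.76420427e-01,  9.61036498e-01, -7.73080065e-04],
       [ 9.13218476e-01, -2.62415898e-01,  3.11720888e-01],
       [ 2.99372282e-01, -8.68720120e-02, -9.50173400e-01]]), 't': array([-0.52385213, -0.03923099,  0.39203363])}
```

View pics/top0.png

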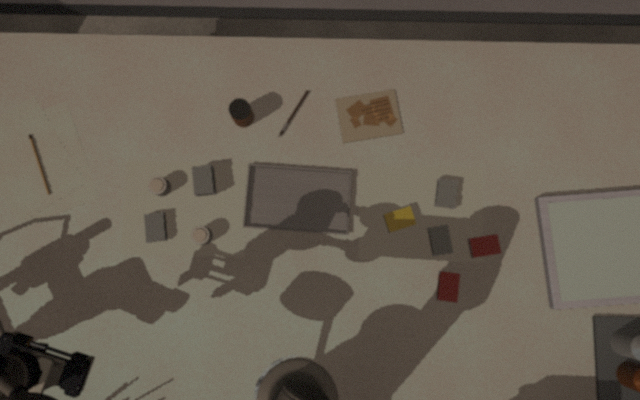

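View pics/scene0.png

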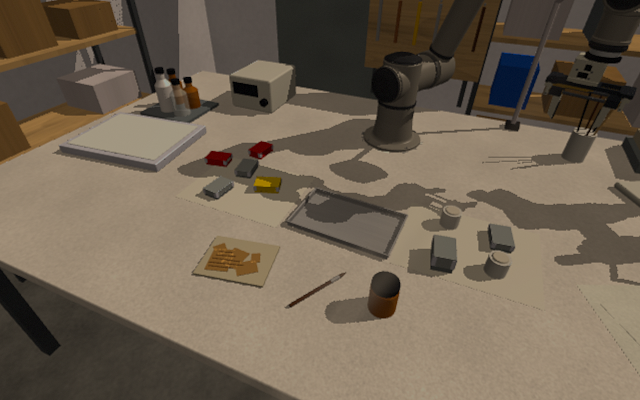

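Top view: the grey boxes are at (203,180), (156,226), (449,192) and (440,240), and the cups at (160,186) and (202,235). The look-alikes are yellow (400,218), red (484,245) and red (448,287). In the scene view the box at (443,252), top (203,180), looks tallest, so it is probably the deep one. I'll check this in an enlarged crop and take coarse positions.

```bash
cat > h.py <<'E'
from cell import monitor, viewer, robot
import cv2, numpy as np
from scipy.spatial.transform import Rotation as Ro
def cast(p,uv,z):
    K,R,t=p["camera_matrix"],p["R"],p["t"]
    uv=np.atleast_2d(uv).astype(float)
    d=(R.T@np.linalg.inv(K)@np.c_[uv,np.ones(len(uv))].T).T
    c=-R.T@t
    return c+d*((z-c[2])/d[:,2])[:,None]
def proj(p,X):
    q=(p["R"]@np.atleast_2d(X).T).T+p["t"]; q=(p["camera_matrix"]@q.T).T
    return q[:,:2]/q[:,2:]
def snap(n,f):
    p=viewer.camera_params(n); im=viewer.read_camera(n)[:,:,::-1].copy()
    cv2.imwrite("pics/raw_"+f+".png",im); np.save("pics/"+f+".npy",p,allow_pickle=True)
    return p,im
def bright(im,g=2.2): return np.clip(255*(im/255.)**(1/g),0,255).astype(np.uint8)
E
python3 - <<'E'
from h import *
p=viewer.camera_params("top")
for n,uv,z in [("deep",(203,178),.048),("fA",(155,224),.026),("fB",(449,190),.026),("fC",(440,239),.026),("cup1",(158,184),.049),("cup2",(200,233),.049)]:
    X=cast(p,uv,z)[0]; print(n,X.round(3),np.hypot(X[0],X[1]).round(3))
print("tray",cast(p,[(250,164),(355,170),(352,232),(246,226)],.015).round(3))
a=bright(cv2.imread("pics/top0.png"))
s=bright(cv2.imread("pics/scene0.png"))
c1=cv2.resize(a[150:250,135:235],(400,400),interpolation=cv2.INTER_CUBIC)
c2=cv2.resize(a[170:310,380:520],(400,400),interpolation=cv2.INTER_CUBIC)
c3=cv2.resize(s[190:290,420:530],(400,200*2)); 
cv2.imwrite("pics/crop1.png",cv2.resize(np.hstack([c1,c2]),(800,400)))
cv2.imwrite("pics/crop2.png",np.hstack([c3,cv2.resize(s[130:210,190:290],(400,400))]))
cv2.imwrite("pics/crop12.png",cv2.resize(np.vstack([np.hstack([c1,c2]),np.hstack([c3,cv2.resize(s[130:210,190:290],(400,400))])]),(600,600)))
E
```

```text
deep [0.576 0.266 0.048] 0.635
fA [0.452 0.394 0.026] 0.599
fB [ 0.562 -0.399  0.026] 0.689
fC [ 0.429 -0.373  0.026] 0.568
cup1 [0.557 0.385 0.049] 0.678
cup2 [0.429 0.265 0.049] 0.504
tray [[ 0.624  0.146  0.015]
 [ 0.614 -0.144  0.015]
 [ 0.443 -0.138  0.015]
 [ 0.452  0.15   0.015]]
```

View pics/crop12.png

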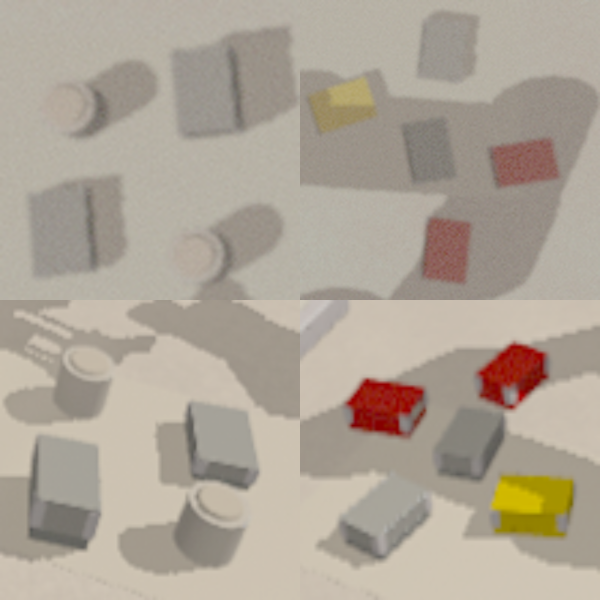

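The crops confirm it. The only tall grey box is at top (203,180), so that is the deep box. The flat boxes are at (156,226), (449,192) and (440,240), and there are two cups. Things that could be confused with them are the yellow (400,218) and red (484,245), (448,287) boxes, which I'll leave alone. Next I'll move over the deep box with the wrist camera.

```bash
cat >> h.py <<'E'
def go(x,y,z,yaw):
    """print delta from present pose to a tool-down world pose (mod half turn in yaw)"""
    s=monitor.observe(); R=Ro.from_euler("xyz",s["tool_rot"])
    T=Ro.from_euler("xyz",[np.pi,0,yaw])
    d=R.inv().apply(np.array([x,y,z])-s["tool_pos"]); w=(R.inv()*T).as_rotvec(degrees=True)
    q6=s["qpos"][5]; 
    print("to",np.round([x,y,z,yaw],4),"d",d.round(4),"w",w.round(2),"q6_end~",round(np.arctan2(y,x)+np.pi/2-yaw,2),"t",round(s["time"],2))
E
python3 - <<'E'
from h import *
s=monitor.observe(); p=viewer.camera_params("wrist")
R=Ro.from_euler("xyz",s["tool_rot"]); c=-p["R"].T@p["t"]
print("cam in tool",R.inv().apply(c-s["tool_pos"]).round(3)); print("cam axes(cols x,y,z) in tool\n",(R.as_matrix().T@p["R"].T).round(3))
go(.50,.266,.25,np.pi)
E
```

```text
cam in tool [ 0.085 -0.001 -0.158]
cam axes(cols x,y,z) in tool
 [[-0.    -0.95  -0.312]
 [ 1.    -0.     0.   ]
 [-0.001 -0.312  0.95 ]]
to [0.5    0.266  0.25   3.1416] d [-0.4072 -0.1309 -0.0238] w [ -0.08  -0.02 -16.03] q6_end~ -1.08 t 0.1
```

```bash
python3 - <<'E'
from h import *
go(.47,.30,.24,np.pi)
E
```

```text
to [0.47   0.3    0.24   3.1416] d [-0.369  -0.1065 -0.0138] w [ -0.08  -0.02 -16.03] q6_end~ -1.0 t 0.1
```

>>> {"api": "move_arm", "payload": {"deltas": [{"x":-0.369,"y":-0.1065,"z":-0.014,"wz":-16.0},{"x":-0.369,"y":-0.1065,"z":-0.014,"wz":-16.0},{"x":-0.369,"y":-0.1065,"z":-0.014,"wz":-16.0},{"x":-0.369,"y":-0.1065,"z":-0.014,"wz":-16.0},{"x":-0.369,"y":-0.1065,"z":-0.014,"wz":-16.0},{"x":-0.369,"y":-0.1065,"z":-0.014,"wz":-16.0},{"x":-0.369,"y":-0.1065,"z":-0.014,"wz":-16.0},{"x":-0.369,"y":-0.1065,"z":-0.014,"wz":-16.0}]}}

```text
schema error: expected keys x, y, z, wx, wy, wz, hand
```

```bash
python3 - <<'E'
from h import *
s=monitor.observe(); print(s["tool_pos"].round(4),s["tool_rot"].round(4),s["qvel"].round(3))
p,im=snap("wrist","w1"); cv2.imwrite("pics/w1.png",bright(im))
E
```

```text
[0.1448 0.5043 0.2261] [-3.1402e+00 -2.0000e-04  2.8618e+00] [ 0.001 -0.002 -0.004 -0.001  0.     0.001]
```

View pics/w1.png

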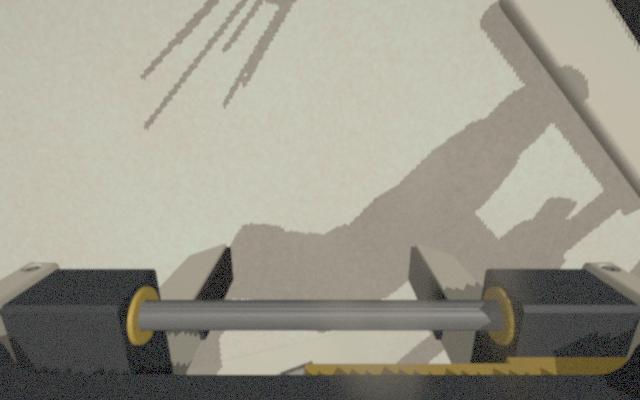

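The move was refused because all keys are required, and the picture just shows the start pose. It also shows the gripper covers rows above 245, so I'll look from further back.

```bash
python3 - <<'E'
from h import *
go(.37,.32,.27,np.pi)
E
```

```text
to [0.37   0.32   0.27   3.1416] d [-0.2673 -0.1151 -0.0437] w [ -0.06  -0.02 -16.03] q6_end~ -0.86 t 0.15
```

>>> {"api": "move_arm", "payload": {"deltas": [{"x":-0.267,"y":-0.115,"z":-0.044,"wx":0,"wy":0,"wz":-16.0,"hand":1},{"x":-0.267,"y":-0.115,"z":-0.044,"wx":0,"wy":0,"wz":-16.0,"hand":1},{"x":-0.267,"y":-0.115,"z":-0.044,"wx":0,"wy":0,"wz":-16.0,"hand":1},{"x":-0.267,"y":-0.115,"z":-0.044,"wx":0,"wy":0,"wz":-16.0,"hand":1},{"x":-0.267,"y":-0.115,"z":-0.044,"wx":0,"wy":0,"wz":-16.0,"hand":1},{"x":-0.267,"y":-0.115,"z":-0.044,"wx":0,"wy":0,"wz":-16.0,"hand":1},{"x":-0.267,"y":-0.115,"z":-0.044,"wx":0,"wy":0,"wz":-16.0,"hand":1},{"x":-0.267,"y":-0.115,"z":-0.044,"wx":0,"wy":0,"wz":-16.0,"hand":1}]}}

```text
time: 1.15
tool_pos: [0.3687, 0.3211, 0.2704]
tool_rot: [-3.142, -0.001, -3.14]
contact_force: [-0.5, 0.2, 0.1]
opening: 0.0917
```

```bash
python3 - <<'E'
from h import *
s=monitor.observe(); print(s["tool_pos"].round(4),s["tool_rot"].round(4),s["qvel"].round(3))
p,im=snap("wrist","w1"); cv2.imwrite("pics/w1.png",bright(im))
E
```

```text
[0.3687 0.3211 0.2704] [-3.1415e+00 -8.0000e-04 -3.1403e+00] [ 0.006 -0.    -0.002  0.002  0.001 -0.005]
```

View pics/w1.png

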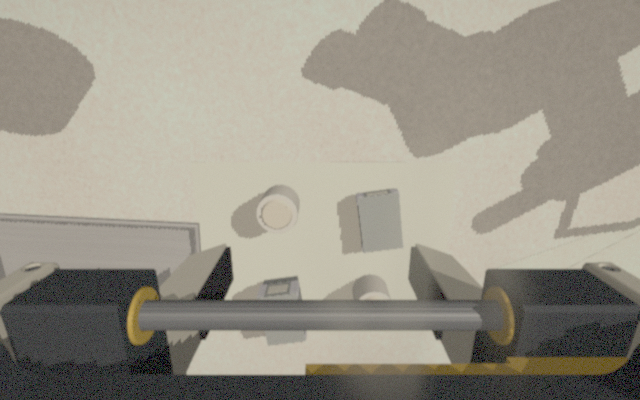

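The picture shows a cup at (277,212) and flat box A at (380,220). Image down is world +x, so I need to move about 0.2 m further out to see the deep box and both cups unobstructed.

>>> {"api": "move_arm", "payload": {"deltas": [{"x":-0.06,"y":0,"z":0,"wx":0,"wy":0,"wz":0,"hand":1},{"x":-0.12,"y":0,"z":0,"wx":0,"wy":0,"wz":0,"hand":1},{"x":-0.18,"y":0,"z":0,"wx":0,"wy":0,"wz":0,"hand":1},{"x":-0.22,"y":0,"z":0,"wx":0,"wy":0,"wz":0,"hand":1},{"x":-0.22,"y":0,"z":0,"wx":0,"wy":0,"wz":0,"hand":1},{"x":-0.22,"y":0,"z":0,"wx":0,"wy":0,"wz":0,"hand":1}]}}

```text
time: 1.95
tool_pos: [0.5886, 0.3211, 0.2704]
tool_rot: [-3.141, -0.001, -3.141]
contact_force: [0.1, -0.6, 0.6]
opening: 0.0917
```

```bash
python3 - <<'E'
from h import *
s=monitor.observe(); print(s["tool_pos"].round(4),s["tool_rot"].round(4),s["qvel"].round(3))
p,im=snap("wrist","w2"); cv2.imwrite("pics/w2.png",bright(im))
E
```

```text
[0.5886 0.3211 0.2704] [-3.1415e+00 -1.3000e-03 -3.1407e+00] [ 0.006 -0.027  0.011 -0.001 -0.    -0.001]
```

View pics/w2.png

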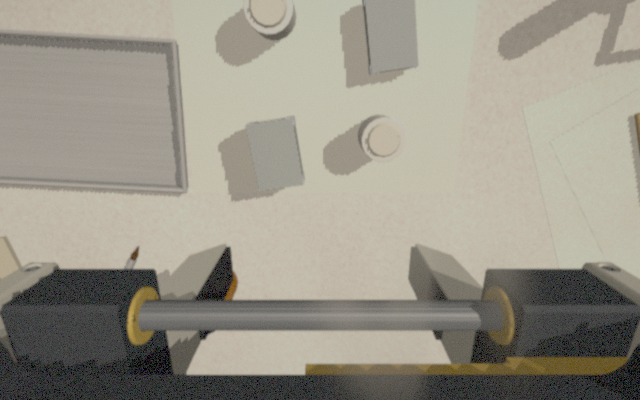

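The wrist view now shows the deep box at (275,153), cups at (383,138) and (270,10), box A at (390,35), and the tray's right edge at column 180. Next I'll measure the deep box's top face.

```bash
cat >> h.py <<'E'
def boxfit(p,im,guess,zt,tol=18):
    """top face of a grey box near guess (world xy): centre, long-axis yaw, sizes, pixel rect"""
    g=cv2.medianBlur(im,5); lab=cv2.cvtColor(g,cv2.COLOR_BGR2LAB).astype(int)
    u,v=proj(p,[guess[0],guess[1],zt])[0].round().astype(int)
    ref=np.median(lab[v-5:v+6,u-5:u+6].reshape(-1,3),0)
    d=np.abs(lab-ref); m=((d[...,0]<tol)&(d[...,1]<5)&(d[...,2]<5)).astype(np.uint8)
    m=cv2.morphologyEx(m,cv2.MORPH_OPEN,np.ones((5,5)))
    n,l=cv2.connectedComponents(m); c=l==l[v,u]
    pts=np.argwhere(c)[:,::-1]; X=cast(p,pts,zt)[:,:2]
    (cx,cy),(w,h),a=cv2.minAreaRect((X*1000).astype(np.float32))
    if w<h: w,h,a=h,w,a+90
    a=(a+90)%180-90
    return np.array([cx,cy])/1000,np.radians(a),(round(w,1),round(h,1)),round(len(pts)),ref
E
python3 - <<'E'
from h import *
p=np.load("pics/w2.npy",allow_pickle=True).item(); im=cv2.imread("pics/raw_w2.png")
for uv,z in [((275,153),.048),((390,35),.026)]:
    g=cast(p,[uv],z)[0]; print(g.round(3))
    for tol in (12,18): print(boxfit(p,im,g,z,tol))
lab=cv2.cvtColor(cv2.medianBlur(im,5),cv2.COLOR_BGR2LAB)
print(lab[153,235:315:4].tolist())
E
```

```text
[0.571 0.27  0.048]
(array([0.57812451, 0.25333435]), np.float64(-1.4241755269273935), (89.4, 84.2), 5091, array([ 94., 126., 135.]))
(array([0.57855615, 0.25348969]), np.float64(-1.4240268892490533), (89.6, 85.8), 5278, array([ 94., 126., 135.]))
[0.447 0.395 0.026]
(array([0.45349936, 0.38323859]), np.float64(0.1417985641474263), (82.6, 79.8), 5283, array([ 93., 126., 135.]))
(array([0.45332513, 0.38328864]), np.float64(0.13944894034143346), (83.1, 80.2), 5416, array([ 93., 126., 135.]))
[[85, 128, 139], [86, 128, 138], [86, 128, 138], [86, 129, 139], [87, 128, 137], [92, 127, 135], [93, 126, 135], [93, 126, 135], [93, 126, 135], [93, 126, 135], [93, 127, 135], [94, 126, 135], [94, 126, 135], [93, 127, 135], [94, 126, 135], [93, 126, 135], [89, 128, 136], [144, 126, 143], [144, 126, 143], [145, 125, 143]]
```

```bash
python3 - <<'E'
s=open("h.py").read()
s=s.replace('''g=cv2.medianBlur(im,5); lab=cv2.cvtColor(g,cv2.COLOR_BGR2LAB).astype(int)''','''g=cv2.bilateralFilter(cv2.medianBlur(im,5).astype(np.float32)/255,7,.06,3); lab=cv2.cvtColor(g,cv2.COLOR_BGR2LAB)''')
s=s.replace("(d[...,0]<tol)&(d[...,1]<5)&(d[...,2]<5)","(d[...,0]<tol)&(d[...,1]+d[...,2]<tb)").replace("zt,tol=18)","zt,tol=3,tb=2.2)")
open("h.py","w").write(s)
from h import *
p=np.load("pics/w2.npy",allow_pickle=True).item(); im=cv2.imread("pics/raw_w2.png")
for uv,z in [((275,153),.048),((390,35),.026)]:
    g=cast(p,[uv],z)[0]
    for tol,tb in ((2,1.5),(3,2.2),(2,2.5)): print(boxfit(p,im,g,z,tol,tb))
E
```

```text
(array([0.57211035, 0.2704939 ]), np.float64(0.16105954383628815), (77.5, 53.4), 3069, array([36.688232, -1.296875,  7.328125], dtype=float32))
(array([0.5725481 , 0.27019238]), np.float64(0.1536643283185448), (78.4, 54.4), 3205, array([36.688232, -1.296875,  7.328125], dtype=float32))
(array([0.57235608, 0.27040173]), np.float64(0.17097044789874757), (78.7, 53.8), 3114, array([36.688232, -1.296875,  7.328125], dtype=float32))
(array([0.44645923, 0.39695685]), np.float64(0.08833940859101737), (69.3, 51.6), 3218, array([36.505127, -1.421875,  6.96875 ], dtype=float32))
(array([0.44657315, 0.39701898]), np.float64(0.13914943458734041), (72.3, 50.4), 3292, array([36.505127, -1.421875,  6.96875 ], dtype=float32))
(array([0.44627417, 0.39707178]), np.float64(0.1403103564407764), (71.8, 50.0), 3231, array([36.505127, -1.421875,  6.96875 ], dtype=float32))
```

The deep box measures 77.5 x 53.4 mm against a nominal 76 x 52. Its centre is (0.572, 0.2705) and its yaw is about 0.16. That is good enough to grasp.

```bash
python3 - <<'E'
from h import *
go(.572,.2705,.12,np.pi+.16)
E
```

```text
to [0.572  0.2705 0.12   3.3016] d [ 0.0164 -0.0506  0.151 ] w [ 0.01 -0.03 -9.1 ] q6_end~ -1.29 t 2.0
```

>>> {"api": "move_arm", "payload": {"deltas": [{"x":0.0164,"y":-0.0506,"z":0.151,"wx":0,"wy":0,"wz":-9.1,"hand":1},{"x":0.0164,"y":-0.0506,"z":0.151,"wx":0,"wy":0,"wz":-9.1,"hand":1},{"x":0.0164,"y":-0.0506,"z":0.151,"wx":0,"wy":0,"wz":-9.1,"hand":1},{"x":0.0164,"y":-0.0506,"z":0.151,"wx":0,"wy":0,"wz":-9.1,"hand":1},{"x":0.0164,"y":-0.0506,"z":0.151,"wx":0,"wy":0,"wz":-9.1,"hand":1}]}}

```text
time: 2.62
tool_pos: [0.5741, 0.2709, 0.1223]
tool_rot: [3.141, 0.004, -2.982]
contact_force: [0.2, -0.2, 0.9]
opening: 0.0921
```

>>> {"api": "move_arm", "payload": {"deltas": [{"x":0,"y":0,"z":0.04,"wx":0,"wy":0,"wz":0,"hand":1},{"x":0,"y":0,"z":0.08,"wx":0,"wy":0,"wz":0,"hand":1},{"x":0,"y":0,"z":0.11,"wx":0,"wy":0,"wz":0,"hand":1},{"x":0,"y":0,"z":0.11,"wx":0,"wy":0,"wz":0,"hand":1},{"x":0,"y":0,"z":0.11,"wx":0,"wy":0,"wz":0,"hand":0.4},{"x":0,"y":0,"z":0.11,"wx":0,"wy":0,"wz":0,"hand":0.4},{"x":0,"y":0,"z":0.11,"wx":0,"wy":0,"wz":0,"hand":0.4},{"x":0,"y":0,"z":0.11,"wx":0,"wy":0,"wz":0,"hand":0.4}], "grip_force": 20}}

```text
time: 3.62
tool_pos: [0.5737, 0.2697, 0.0103]
tool_rot: [3.141, 0.001, -2.983]
contact_force: [-0.8, -0.1, -1.1]
opening: 0.0564
```

>>> {"api": "move_arm", "payload": {"deltas": [{"x":0,"y":0,"z":0,"wx":0,"wy":0,"wz":0,"hand":0.4},{"x":0,"y":0,"z":-0.02,"wx":0,"wy":0,"wz":0,"hand":0.4},{"x":0,"y":0,"z":-0.06,"wx":0,"wy":0,"wz":0,"hand":0.4},{"x":0,"y":0,"z":-0.1,"wx":0,"wy":0,"wz":0,"hand":0.4},{"x":0,"y":0,"z":-0.1,"wx":0,"wy":0,"wz":0,"hand":0.4}]}}

```text
time: 4.25
tool_pos: [0.5753, 0.2703, 0.1132]
tool_rot: [3.14, 0.007, -2.983]
contact_force: [-0.9, -0.5, -1.2]
opening: 0.0523
```

```bash
python3 - <<'E'
from h import *
s=monitor.observe(); print(s["tool_pos"].round(4),s["tool_rot"].round(4),s["opening"])
# tray: corners in w2 (right end) and top view
p=viewer.camera_params("top"); 
g=cv2.imread("pics/top0.png")[155:240,238:362]
cv2.imwrite("pics/tray.png",cv2.resize(bright(g),None,fx=6,fy=6,interpolation=cv2.INTER_CUBIC))
E
```

```text
[0.5753 0.2703 0.1132] [ 3.1404  0.0067 -2.9833] 0.0522658932326635
```

View pics/tray.png

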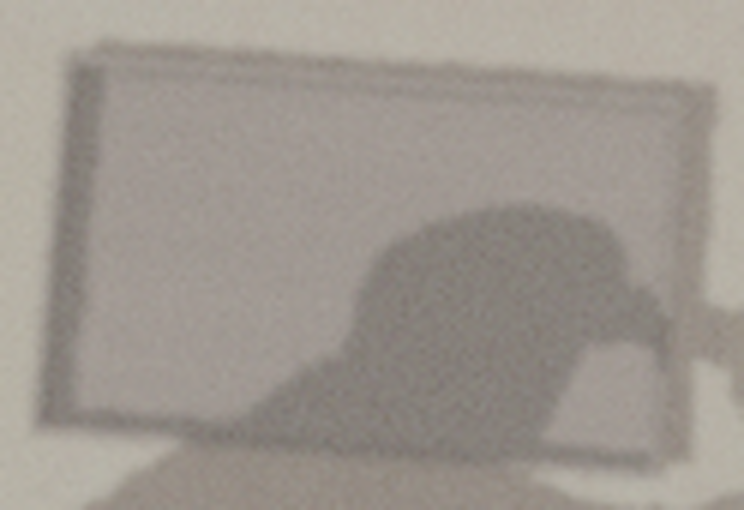

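The deep box is gripped at 52.3 mm, which matches its width. The crop shows the tray corners at about (80,50), (712,88), (685,465) and (40,425). I'll compute the tray frame from these and check it against the wrist view.

```bash
python3 - <<'E'
from h import *
p=viewer.camera_params("top")
c=np.array([(76,48),(714,88),(688,465),(40,428)])/6+[238,155]
X=cast(p,c,.015); print(X.round(3)); m=X.mean(0)
yd=(X[0]+X[3]-X[1]-X[2]); yaw=np.arctan2(-yd[0],yd[1]); print(m.round(4),yaw,np.linalg.norm(X[0]-X[1]),np.linalg.norm(X[0]-X[3]))
q=np.load("pics/w2.npy",allow_pickle=True).item(); print(cast(q,[(177,40),(187,191)],.015).round(3))
e=np.array([[np.cos(yaw),-np.sin(yaw)],[np.sin(yaw),np.cos(yaw)]])
for n,v in (("box",(0,-.078)),("cup",(0,.085))): print(n,(m[:2]+e@v).round(4))
b=m[:2]+e@np.array((0,-.078)); go(b[0],b[1],.113,np.pi+yaw)
E
```

```text
[[ 0.627  0.144  0.015]
 [ 0.615 -0.15   0.015]
 [ 0.441 -0.14   0.015]
 [ 0.451  0.153  0.015]]
[0.5336 0.002  0.015 ] -0.037931156887775874 0.29424644132483946 0.17566144475064394
[[0.451 0.162 0.015]
 [0.625 0.152 0.015]]
box [ 0.5307 -0.076 ]
cup [0.5369 0.0869]
to [ 0.5307 -0.076   0.113   3.1037] d [ 0.0986 -0.3349 -0.0008] w [ 0.1   0.37 11.24] q6_end~ -1.68 t 4.25
```

The two views agree to within about 8 mm on tray y, which is within the wide tolerance here. I'll put the boxes at (0.531, -0.060) and the cups at about (0.537, 0.092).

```bash
python3 - <<'E'
from h import *
go(.531,-.06,.11,np.pi-.038)
E
```

```text
to [ 0.531  -0.06    0.11    3.1036] d [ 0.0958 -0.3192  0.0022] w [ 0.1   0.37 11.25] q6_end~ -1.65 t 4.25
```

>>> {"api": "move_arm", "payload": {"deltas": [{"x":0.0958,"y":-0.3192,"z":0.002,"wx":0,"wy":0,"wz":11.25,"hand":0.4},{"x":0.0958,"y":-0.3192,"z":0.002,"wx":0,"wy":0,"wz":11.25,"hand":0.4},{"x":0.0958,"y":-0.3192,"z":0.002,"wx":0,"wy":0,"wz":11.25,"hand":0.4},{"x":0.0958,"y":-0.3192,"z":0.002,"wx":0,"wy":0,"wz":11.25,"hand":0.4},{"x":0.0958,"y":-0.3192,"z":0.002,"wx":0,"wy":0,"wz":11.25,"hand":0.4},{"x":0.0958,"y":-0.3192,"z":0.002,"wx":0,"wy":0,"wz":11.25,"hand":0.4},{"x":0.0958,"y":-0.3192,"z":0.002,"wx":0,"wy":0,"wz":11.25,"hand":0.4},{"x":0.0958,"y":-0.3192,"z":0.002,"wx":0,"wy":0,"wz":11.25,"hand":0.4}]}}

```text
time: 5.25
tool_pos: [0.5287, -0.0599, 0.107]
tool_rot: [3.141, -0.001, 3.104]
contact_force: [-0.4, -0.6, -1.2]
opening: 0.0519
```

```bash
python3 - <<'E'
from h import *
print(monitor.observe()["qvel"].round(3)); go(.531,-.06,.0135,np.pi-.038)
E
```

```text
[ 0.019 -0.004 -0.006 -0.001  0.001 -0.002]
to [ 0.531  -0.06    0.0135  3.1036] d [-0.0024 -0.0001  0.0935] w [ 0.04 -0.08  0.01] q6_end~ -1.65 t 5.25
```

>>> {"api": "move_arm", "payload": {"deltas": [{"x":0,"y":0,"z":0.04,"wx":0,"wy":0,"wz":0,"hand":0.4},{"x":0,"y":0,"z":0.075,"wx":0,"wy":0,"wz":0,"hand":0.4},{"x":0,"y":0,"z":0.09,"wx":0,"wy":0,"wz":0,"hand":0.4},{"x":0,"y":0,"z":0.0935,"wx":0,"wy":0,"wz":0,"hand":0.4},{"x":0,"y":0,"z":0.0935,"wx":0,"wy":0,"wz":0,"hand":0.4},{"x":0,"y":0,"z":0.0935,"wx":0,"wy":0,"wz":0,"hand":0.66},{"x":0,"y":0,"z":0.0935,"wx":0,"wy":0,"wz":0,"hand":0.66},{"x":0,"y":0,"z":0.0935,"wx":0,"wy":0,"wz":0,"hand":0.66}]}}

```text
time: 6.25
tool_pos: [0.5294, -0.0608, 0.0148]
tool_rot: [-3.141, 0.001, 3.103]
contact_force: [-0.8, 0.2, 0.7]
opening: 0.0604
```

>>> {"api": "move_arm", "payload": {"deltas": [{"x":0,"y":0,"z":-0.03,"wx":0,"wy":0,"wz":0,"hand":0.66},{"x":0,"y":0,"z":-0.08,"wx":0,"wy":0,"wz":0,"hand":0.66},{"x":0,"y":0,"z":-0.14,"wx":0,"wy":0,"wz":0,"hand":1},{"x":-0.06,"y":0,"z":-0.2,"wx":0,"wy":0,"wz":0,"hand":1},{"x":-0.08,"y":0,"z":-0.24,"wx":0,"wy":0,"wz":0,"hand":1},{"x":-0.08,"y":0,"z":-0.24,"wx":0,"wy":0,"wz":0,"hand":1},{"x":-0.08,"y":0,"z":-0.24,"wx":0,"wy":0,"wz":0,"hand":1}]}}

```text
time: 7.12
tool_pos: [0.6085, -0.0636, 0.2535]
tool_rot: [3.141, -0.001, 3.104]
contact_force: [0.0, 0.1, -0.4]
opening: 0.0914
```

```bash
python3 - <<'E'
from h import *
s=monitor.observe(); print(s["tool_pos"].round(4),s["qvel"].round(3))
p,im=snap("wrist","w3"); cv2.imwrite("pics/w3.png",bright(im))
for t in ((2,1.5),(3,2.2),(4,3)): print(boxfit(p,im,(.53,-.06),.0505,*t))
E
```

```text
[ 0.6085 -0.0636  0.2535] [-0.004  0.009  0.049  0.001 -0.004 -0.001]
(array([ 0.52913385, -0.06052952]), np.float64(-0.06059410533424588), (75.4, 50.6), 3739, array([40.15503 , -1.515625,  7.578125], dtype=float32))
(array([ 0.52854932, -0.05994079]), np.float64(-0.04472166523737362), (79.0, 52.8), 4065, array([40.15503 , -1.515625,  7.578125], dtype=float32))
(array([ 0.53554449, -0.00131067]), np.float64(1.5096510802730587), (233.1, 144.2), 20074, array([40.15503 , -1.515625,  7.578125], dtype=float32))
```

View pics/w3.png

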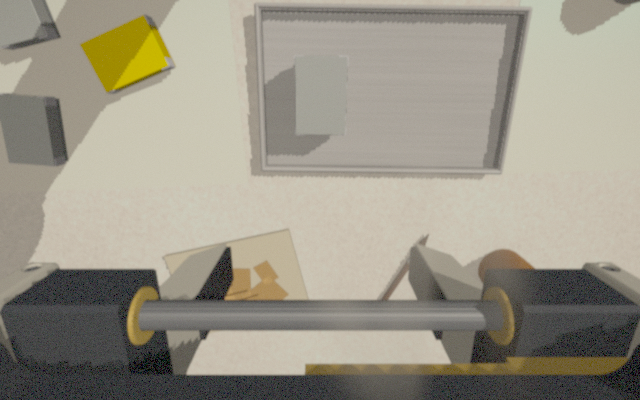

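The deep box stands flat in the tray at about (0.529, -0.0605). The wrist view shows it at (321,95), the tray corners at (257,5), (530,10), (502,173) and (262,174), and grey box B at (30,128). Next are the two flat boxes on the right.

```bash
python3 - <<'E'
from h import *
p=np.load("pics/w3.npy",allow_pickle=True).item()
X=cast(p,[(257,5),(530,10),(502,173),(262,174)],.015); print(X.round(3), X.mean(0).round(4))
go(.585,-.385,.25,np.pi)
E
```

```text
[[ 0.438 -0.123  0.015]
 [ 0.453  0.159  0.015]
 [ 0.626  0.152  0.015]
 [ 0.616 -0.134  0.015]] [0.5329 0.0135 0.015 ]
to [ 0.585  -0.385   0.25    3.1416] d [ 0.0106 -0.3221  0.0026] w [ 0.04 -0.17 -2.19] q6_end~ -2.15 t 7.17
```

>>> {"api": "move_arm", "payload": {"deltas": [{"x":0.011,"y":-0.322,"z":0,"wx":0,"wy":0,"wz":-2.2,"hand":1},{"x":0.011,"y":-0.322,"z":0,"wx":0,"wy":0,"wz":-2.2,"hand":1},{"x":0.011,"y":-0.322,"z":0,"wx":0,"wy":0,"wz":-2.2,"hand":1},{"x":0.011,"y":-0.322,"z":0,"wx":0,"wy":0,"wz":-2.2,"hand":1},{"x":0.011,"y":-0.322,"z":0,"wx":0,"wy":0,"wz":-2.2,"hand":1},{"x":0.011,"y":-0.322,"z":0,"wx":0,"wy":0,"wz":-2.2,"hand":1},{"x":0.011,"y":-0.322,"z":0,"wx":0,"wy":0,"wz":-2.2,"hand":1},{"x":0.011,"y":-0.322,"z":0,"wx":0,"wy":0,"wz":-2.2,"hand":1}]}}

```text
time: 8.18
tool_pos: [0.5861, -0.3831, 0.254]
tool_rot: [3.14, -0.001, -3.14]
contact_force: [-0.7, 0.3, -0.2]
opening: 0.0917
```

```bash
python3 - <<'E'
from h import *
s=monitor.observe(); print(s["tool_pos"].round(4),s["qvel"].round(3))
p,im=snap("wrist","w4"); cv2.imwrite("pics/w4.png",bright(im))
for g in ((.562,-.399),(.429,-.373)):
  for t in ((2,1.5),(3,2.2),(4,3)): print(boxfit(p,im,g,.026,*t)[:4])
E
```

```text
[ 0.5861 -0.3831  0.254 ] [ 0.009 -0.008 -0.007 -0.003  0.002 -0.   ]
(array([ 0.55353516, -0.39143185]), np.float64(-0.11124410031619039), (74.1, 50.6), 2656)
(array([ 0.55353448, -0.39147916]), np.float64(-0.11397210937881307), (75.5, 51.1), 2716)
(array([ 0.55375232, -0.39167691]), np.float64(-0.11984943958850894), (76.1, 51.7), 2761)
(array([ 0.44023297, -0.37393445]), np.float64(-1.5373402678128298), (51.2, 51.1), 2136)
(array([ 0.43784244, -0.37206946]), np.float64(0.15715188756881487), (52.8, 50.8), 2181)
(array([ 0.43779498, -0.37221475]), np.float64(0.1604555721905718), (53.2, 51.3), 2215)
```

View pics/w4.png

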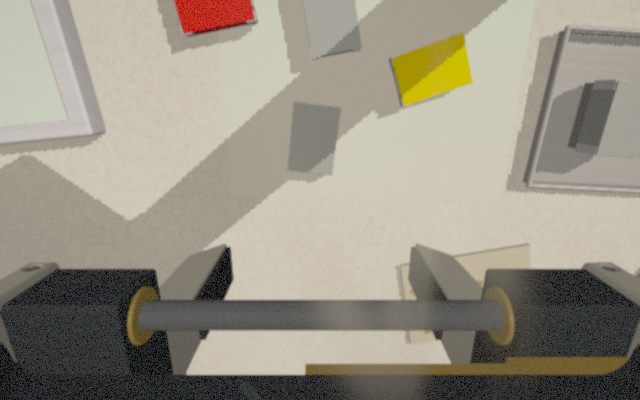

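Box B measures 76 x 51.5 mm at (0.5537, -0.3916), yaw -0.116. It sits at (314,138), clear of the yellow box at (432,68). Box C is at (332,20) at the top edge.

```bash
python3 - <<'E'
from h import *
go(.5537,-.3916,.10,np.pi-.116)
E
```

```text
to [ 0.5537 -0.3916  0.1     3.0256] d [ 0.0326 -0.0086  0.1543] w [ 0.04 -0.01  6.79] q6_end~ -2.07 t 8.22
```

>>> {"api": "move_arm", "payload": {"deltas": [{"x":0.0326,"y":-0.0086,"z":0.154,"wx":0,"wy":0,"wz":6.8,"hand":0.85},{"x":0.0326,"y":-0.0086,"z":0.154,"wx":0,"wy":0,"wz":6.8,"hand":0.85},{"x":0.0326,"y":-0.0086,"z":0.154,"wx":0,"wy":0,"wz":6.8,"hand":0.85},{"x":0.0326,"y":-0.0086,"z":0.154,"wx":0,"wy":0,"wz":6.8,"hand":0.85},{"x":0.0326,"y":-0.0086,"z":0.154,"wx":0,"wy":0,"wz":6.8,"hand":0.85},{"x":0.0326,"y":-0.0086,"z":0.154,"wx":0,"wy":0,"wz":6.8,"hand":0.85}]}}

```text
time: 8.98
tool_pos: [0.5547, -0.394, 0.1027]
tool_rot: [-3.139, 0.004, 3.024]
contact_force: [0.1, -0.8, 0.8]
opening: 0.0777
```

```bash
python3 - <<'E'
from h import *
go(.5537,-.3916,.004,np.pi-.116)
E
```

```text
to [ 0.5537 -0.3916  0.004   3.0256] d [0.0016 0.0025 0.0987] w [-0.14  0.21 -0.08] q6_end~ -2.07 t 8.97
```

>>> {"api": "move_arm", "payload": {"deltas": [{"x":0.001,"y":0.002,"z":0.045,"wx":0,"wy":0,"wz":0,"hand":0.85},{"x":0.001,"y":0.002,"z":0.085,"wx":0,"wy":0,"wz":0,"hand":0.85},{"x":0.001,"y":0.002,"z":0.098,"wx":0,"wy":0,"wz":0,"hand":0.85},{"x":0.001,"y":0.002,"z":0.098,"wx":0,"wy":0,"wz":0,"hand":0.85},{"x":0.001,"y":0.002,"z":0.098,"wx":0,"wy":0,"wz":0,"hand":0.4},{"x":0.001,"y":0.002,"z":0.098,"wx":0,"wy":0,"wz":0,"hand":0.4},{"x":0.001,"y":0.002,"z":0.098,"wx":0,"wy":0,"wz":0,"hand":0.4},{"x":0.001,"y":0.002,"z":0.098,"wx":0,"wy":0,"wz":0,"hand":0.4}], "grip_force": 20}}

```text
time: 9.98
tool_pos: [0.5528, -0.3918, 0.003]
tool_rot: [-3.141, 0.001, 3.023]
contact_force: [-0.4, 0.7, 3.9]
opening: 0.0516
```

>>> {"api": "move_arm", "payload": {"deltas": [{"x":0,"y":0,"z":0,"wx":0,"wy":0,"wz":0,"hand":0.4},{"x":0,"y":0,"z":-0.02,"wx":0,"wy":0,"wz":0,"hand":0.4},{"x":0,"y":0,"z":-0.07,"wx":0,"wy":0,"wz":0,"hand":0.4},{"x":0,"y":0,"z":-0.12,"wx":0,"wy":0,"wz":0,"hand":0.4},{"x":0,"y":0,"z":-0.12,"wx":0,"wy":0,"wz":0,"hand":0.4}]}}

```text
time: 10.6
tool_pos: [0.5546, -0.3934, 0.1286]
tool_rot: [-3.136, 0.009, 3.023]
contact_force: [0.8, -0.3, -1.1]
opening: 0.0517
```

```bash
python3 - <<'E'
from h import *
go(.529,-.061,.12,np.pi-.04)
E
```

```text
to [ 0.529  -0.061   0.12    3.1016] d [0.0647 0.3271 0.006 ] w [-0.36  0.48 -4.48] q6_end~ -1.65 t 10.6
```

>>> {"api": "move_arm", "payload": {"deltas": [{"x":0.0647,"y":0.327,"z":0,"wx":0,"wy":0,"wz":-4.5,"hand":0.4},{"x":0.0647,"y":0.327,"z":0,"wx":0,"wy":0,"wz":-4.5,"hand":0.4},{"x":0.0647,"y":0.327,"z":0,"wx":0,"wy":0,"wz":-4.5,"hand":0.4},{"x":0.0647,"y":0.327,"z":0,"wx":0,"wy":0,"wz":-4.5,"hand":0.4},{"x":0.0647,"y":0.327,"z":0,"wx":0,"wy":0,"wz":-4.5,"hand":0.4},{"x":0.0647,"y":0.327,"z":0,"wx":0,"wy":0,"wz":-4.5,"hand":0.4},{"x":0.0647,"y":0.327,"z":0,"wx":0,"wy":0,"wz":-4.5,"hand":0.4},{"x":0.0647,"y":0.327,"z":0,"wx":0,"wy":0,"wz":-4.5,"hand":0.4}]}}

```text
time: 11.6
tool_pos: [0.5271, -0.0605, 0.1221]
tool_rot: [-3.141, 0.0, 3.101]
contact_force: [-0.2, -0.3, -1.2]
opening: 0.0518
```

>>> {"api": "move_arm", "payload": {"deltas": [{"x":0,"y":0,"z":0.01,"wx":0,"wy":0,"wz":0,"hand":0.4},{"x":0,"y":0,"z":0.02,"wx":0,"wy":0,"wz":0,"hand":0.4},{"x":0,"y":0,"z":0.02,"wx":0,"wy":0,"wz":0,"hand":0.4},{"x":0,"y":0,"z":0.02,"wx":0,"wy":0,"wz":0,"hand":0.4}]}}

```text
time: 12.1
tool_pos: [0.5269, -0.0594, 0.1021]
tool_rot: [3.141, -0.0, 3.101]
contact_force: [-0.4, -0.2, 0.4]
opening: 0.0517
```

```bash
python3 - <<'E'
from h import *
s=monitor.observe(); print(s["tool_pos"].round(4),s["qvel"].round(3))
go(.529,-.061,.0545,np.pi-.04)
E
```

```text
[ 0.5269 -0.0594  0.1021] [ 0.004 -0.008 -0.004 -0.001 -0.    -0.   ]
to [ 0.529  -0.061   0.0545  3.1016] d [-0.0022 -0.0015  0.0476] w [ 0.01 -0.01 -0.01] q6_end~ -1.65 t 12.1
```

>>> {"api": "move_arm", "payload": {"deltas": [{"x":-0.0012,"y":-0.0015,"z":0.02,"wx":0,"wy":0,"wz":0,"hand":0.4},{"x":-0.0012,"y":-0.0015,"z":0.035,"wx":0,"wy":0,"wz":0,"hand":0.4},{"x":-0.0012,"y":-0.0015,"z":0.044,"wx":0,"wy":0,"wz":0,"hand":0.4},{"x":-0.0012,"y":-0.0015,"z":0.048,"wx":0,"wy":0,"wz":0,"hand":0.4},{"x":-0.0012,"y":-0.0015,"z":0.048,"wx":0,"wy":0,"wz":0,"hand":0.4},{"x":-0.0012,"y":-0.0015,"z":0.048,"wx":0,"wy":0,"wz":0,"hand":0.4}]}}

```text
time: 12.85
tool_pos: [0.5283, -0.0608, 0.0546]
tool_rot: [-3.142, 0.001, 3.102]
contact_force: [-0.1, -0.3, -1.1]
opening: 0.0519
```

>>> {"api": "move_arm", "payload": {"deltas": [{"x":0,"y":0,"z":0,"wx":0,"wy":0,"wz":0,"hand":0.6},{"x":0,"y":0,"z":0,"wx":0,"wy":0,"wz":0,"hand":0.68},{"x":0,"y":0,"z":0,"wx":0,"wy":0,"wz":0,"hand":0.68}]}}

```text
time: 13.22
tool_pos: [0.528, -0.0608, 0.0544]
tool_rot: [3.142, 0.0, 3.102]
contact_force: [0.7, -0.3, -0.4]
opening: 0.0624
```

>>> {"api": "move_arm", "payload": {"deltas": [{"x":0,"y":0,"z":-0.03,"wx":0,"wy":0,"wz":0,"hand":0.68},{"x":0,"y":0,"z":-0.08,"wx":0,"wy":0,"wz":0,"hand":0.68},{"x":0,"y":0,"z":-0.14,"wx":0,"wy":0,"wz":0,"hand":1},{"x":-0.05,"y":0,"z":-0.18,"wx":0,"wy":0,"wz":0,"hand":1},{"x":-0.08,"y":0,"z":-0.2,"wx":0,"wy":0,"wz":0,"hand":1},{"x":-0.08,"y":0,"z":-0.2,"wx":0,"wy":0,"wz":0,"hand":1},{"x":-0.08,"y":0,"z":-0.2,"wx":0,"wy":0,"wz":0,"hand":1}]}}

```text
time: 14.1
tool_pos: [0.6067, -0.0637, 0.2529]
tool_rot: [3.141, -0.003, 3.102]
contact_force: [-0.4, -0.4, 0.2]
opening: 0.0915
```

```bash
python3 - <<'E'
from h import *
s=monitor.observe(); print(s["tool_pos"].round(4),s["qvel"].round(3))
p,im=snap("wrist","w5")
for t in ((2,1.5),(3,2.2)): print(boxfit(p,im,(.529,-.061),.0765,*t))
go(.51,-.365,.25,np.pi+.157)
E
```

```text
[ 0.6067 -0.0637  0.2529] [-0.003 -0.003  0.017  0.     0.001  0.001]
(array([ 0.52959985, -0.06138252]), np.float64(-0.049601242144671306), (75.7, 52.2), 4467, array([40.496826, -1.390625,  7.5     ], dtype=float32))
(array([ 0.52920404, -0.06130322]), np.float64(-0.05069793188156594), (78.3, 54.2), 4759, array([40.496826, -1.390625,  7.5     ], dtype=float32))
to [ 0.51   -0.365   0.25    3.2986] d [ 0.0844 -0.3049  0.0029] w [  0.05  -0.17 -11.28] q6_end~ -2.35 t 14.15
```

Box B sits on the deep box at (0.5294, -0.0613), within 1 mm. Next is box C.

>>> {"api": "move_arm", "payload": {"deltas": [{"x":0.084,"y":-0.305,"z":0,"wx":0,"wy":0,"wz":-11.3,"hand":0.78},{"x":0.084,"y":-0.305,"z":0,"wx":0,"wy":0,"wz":-11.3,"hand":0.78},{"x":0.084,"y":-0.305,"z":0,"wx":0,"wy":0,"wz":-11.3,"hand":0.78},{"x":0.084,"y":-0.305,"z":0,"wx":0,"wy":0,"wz":-11.3,"hand":0.78},{"x":0.084,"y":-0.305,"z":0,"wx":0,"wy":0,"wz":-11.3,"hand":0.78},{"x":0.084,"y":-0.305,"z":0,"wx":0,"wy":0,"wz":-11.3,"hand":0.78},{"x":0.084,"y":-0.305,"z":0,"wx":0,"wy":0,"wz":-11.3,"hand":0.78},{"x":0.084,"y":-0.305,"z":0,"wx":0,"wy":0,"wz":-11.3,"hand":0.78}]}}

```text
time: 15.15
tool_pos: [0.5122, -0.3636, 0.2541]
tool_rot: [3.141, -0.0, -2.982]
contact_force: [0.1, -0.2, -0.1]
opening: 0.0716
```

```bash
python3 - <<'E'
from h import *
s=monitor.observe(); print(s["tool_pos"].round(4),s["qvel"].round(3))
p,im=snap("wrist","w6")
for t in ((2,1.5),(3,2.2),(4,3)): r=boxfit(p,im,(.429,-.373),.026,*t); print(r)
hsv=cv2.cvtColor(im,cv2.COLOR_BGR2HSV); m=((hsv[...,1]>150)&(hsv[...,0]>20)&(hsv[...,0]<35)).astype(np.uint8)
pts=np.argwhere(m[:240])[:,::-1]; print("yellow px",len(pts)); X=cast(p,pts,.013)[:,:2]
c,a=r[0],r[1]; d=X-c; e=np.array([np.cos(a),np.sin(a)]); n=np.array([-e[1],e[0]])
k=np.abs(d@e)<.02; print("yellow gap along jaw",np.abs(d@n).min(), np.abs(d@n)[k].min() if k.any() else None)
go(c[0],c[1],.10,np.pi+a)
E
```

```text
[ 0.5122 -0.3636  0.2541] [ 0.011 -0.002 -0.006  0.    -0.    -0.003]
(array([ 0.41854596, -0.3754603 ]), np.float64(0.20970695819179075), (58.4, 49.7), 2304, array([46.557617, -1.546875,  8.203125], dtype=float32))
(array([ 0.41949112, -0.3755704 ]), np.float64(0.1832251168128017), (59.6, 50.4), 2373, array([46.557617, -1.546875,  8.203125], dtype=float32))
(array([ 0.4194826 , -0.37559372]), np.float64(0.1832251168128017), (59.6, 50.4), 2385, array([46.557617, -1.546875,  8.203125], dtype=float32))
yellow px 3077
yellow gap along jaw 0.058738576162296746 None
to [ 0.4195 -0.3756  0.1     3.3248] d [0.0937 0.0028 0.1543] w [ 0.03  0.01 -1.36] q6_end~ -2.48 t 15.2
```

The measured length is only 59.6 mm, so the top face is probably split by a shadow. I'll check a crop.

```bash
python3 - <<'E'
from h import *
im=cv2.imread("pics/raw_w6.png"); p=np.load("pics/w6.npy",allow_pickle=True).item()
print(proj(p,[.42,-.3756,.026]))
cv2.imwrite("pics/c6.png",cv2.resize(bright(im[0:200,220:460]),None,fx=3,fy=3))
E
```

```text
[[323.34224315  82.30880247]]
```

View pics/c6.png

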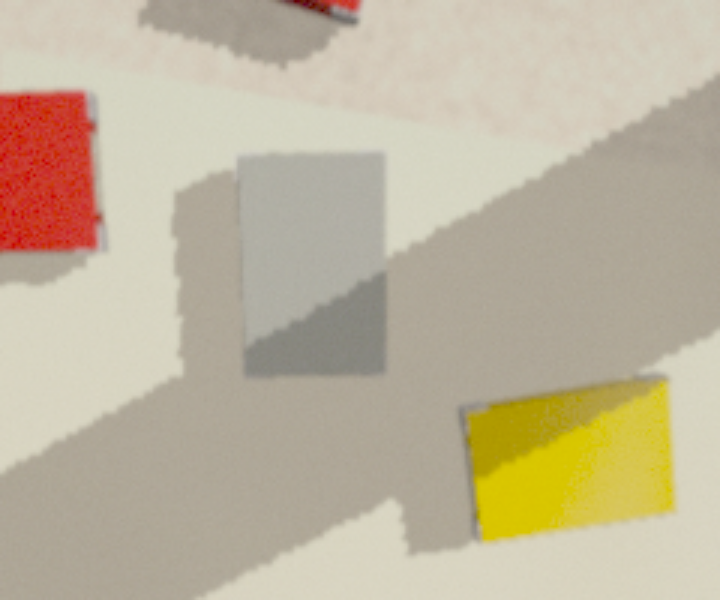

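The crop shows box C split by a shadow, with full corners at (240,155), (385,153), (385,375) and (245,377). The red and yellow boxes are clear of the fingers.

```bash
python3 - <<'E'
from h import *
p=np.load("pics/w6.npy",allow_pickle=True).item()
X=cast(p,np.array([(240,155),(385,153),(385,375),(245,377)])/3+[220,0],.026)[:,:2]
L=(X[2]+X[3]-X[0]-X[1])/2; W=(X[1]+X[2]-X[0]-X[3])/2; a=np.arctan2(L[1],L[0])
print(X.mean(0).round(4),np.linalg.norm(L),np.linalg.norm(W),a,np.arctan2(-W[0],W[1]))
a=(a+np.arctan2(-W[0],W[1]))/2;c=X.mean(0); go(c[0],c[1],.10,np.pi+a)
E
```

```text
[ 0.427  -0.3731] 0.07561410120046837 0.0511325940683126 0.1745520172331354 0.17221494175562152
to [ 0.427  -0.3731  0.1     3.315 ] d [0.0858 0.0041 0.1543] w [ 0.03  0.01 -0.8 ] q6_end~ -2.46 t 15.2
```

>>> {"api": "move_arm", "payload": {"deltas": [{"x":0.0858,"y":0.004,"z":0.154,"wx":0,"wy":0,"wz":-0.8,"hand":0.78},{"x":0.0858,"y":0.004,"z":0.154,"wx":0,"wy":0,"wz":-0.8,"hand":0.78},{"x":0.0858,"y":0.004,"z":0.154,"wx":0,"wy":0,"wz":-0.8,"hand":0.78},{"x":0.0858,"y":0.004,"z":0.154,"wx":0,"wy":0,"wz":-0.8,"hand":0.78},{"x":0.0858,"y":0.004,"z":0.154,"wx":0,"wy":0,"wz":-0.8,"hand":0.78},{"x":0.0858,"y":0.004,"z":0.154,"wx":0,"wy":0,"wz":-0.8,"hand":0.78}]}}

```text
time: 15.95
tool_pos: [0.4285, -0.3755, 0.1023]
tool_rot: [-3.138, 0.003, -2.969]
contact_force: [-0.1, 0.4, 1.4]
opening: 0.0715
```

```bash
python3 - <<'E'
from h import *
go(.427,-.3731,.004,np.pi+.173)
E
```

```text
to [ 0.427  -0.3731  0.004   3.3146] d [0.0013 0.003  0.0983] w [-0.21  0.15 -0.01] q6_end~ -2.46 t 15.95
```

>>> {"api": "move_arm", "payload": {"deltas": [{"x":0.0008,"y":0.002,"z":0.045,"wx":0,"wy":0,"wz":0,"hand":0.78},{"x":0.0008,"y":0.002,"z":0.085,"wx":0,"wy":0,"wz":0,"hand":0.78},{"x":0.0008,"y":0.002,"z":0.098,"wx":0,"wy":0,"wz":0,"hand":0.78},{"x":0.0008,"y":0.002,"z":0.098,"wx":0,"wy":0,"wz":0,"hand":0.78},{"x":0.0008,"y":0.002,"z":0.098,"wx":0,"wy":0,"wz":0,"hand":0.4},{"x":0.0008,"y":0.002,"z":0.098,"wx":0,"wy":0,"wz":0,"hand":0.4},{"x":0.0008,"y":0.002,"z":0.098,"wx":0,"wy":0,"wz":0,"hand":0.4},{"x":0.0008,"y":0.002,"z":0.098,"wx":0,"wy":0,"wz":0,"hand":0.4}], "grip_force": 20}}

```text
time: 16.95
tool_pos: [0.4258, -0.3736, 0.0034]
tool_rot: [-3.14, 0.001, -2.97]
contact_force: [-0.7, 1.1, 6.4]
opening: 0.052
```

>>> {"api": "move_arm", "payload": {"deltas": [{"x":0,"y":0,"z":-0.01,"wx":0,"wy":0,"wz":0,"hand":0.4},{"x":0,"y":0,"z":-0.04,"wx":0,"wy":0,"wz":0,"hand":0.4},{"x":0,"y":0,"z":-0.09,"wx":0,"wy":0,"wz":0,"hand":0.4},{"x":0,"y":0,"z":-0.14,"wx":0,"wy":0,"wz":0,"hand":0.4},{"x":0,"y":0,"z":-0.14,"wx":0,"wy":0,"wz":0,"hand":0.4},{"x":0,"y":0,"z":-0.14,"wx":0,"wy":0,"wz":0,"hand":0.4},{"x":0,"y":0,"z":-0.14,"wx":0,"wy":0,"wz":0,"hand":0.4}]}}

```text
time: 17.82
tool_pos: [0.4246, -0.3723, 0.1406]
tool_rot: [3.139, -0.002, -2.97]
contact_force: [-0.8, -1.3, -0.7]
opening: 0.0521
```

```bash
python3 - <<'E'
from h import *
go(.529,-.061,.14,np.pi-.042)
E
```

```text
to [ 0.529  -0.061   0.14    3.0996] d [-0.1559  0.2889  0.0012] w [ 0.15 -0.11 12.22] q6_end~ -1.64 t 17.82
```

>>> {"api": "move_arm", "payload": {"deltas": [{"x":-0.156,"y":0.289,"z":0,"wx":0,"wy":0,"wz":12.2,"hand":0.4},{"x":-0.156,"y":0.289,"z":0,"wx":0,"wy":0,"wz":12.2,"hand":0.4},{"x":-0.156,"y":0.289,"z":0,"wx":0,"wy":0,"wz":12.2,"hand":0.4},{"x":-0.156,"y":0.289,"z":0,"wx":0,"wy":0,"wz":12.2,"hand":0.4},{"x":-0.156,"y":0.289,"z":0,"wx":0,"wy":0,"wz":12.2,"hand":0.4},{"x":-0.156,"y":0.289,"z":0,"wx":0,"wy":0,"wz":12.2,"hand":0.4},{"x":-0.156,"y":0.289,"z":0,"wx":0,"wy":0,"wz":12.2,"hand":0.4},{"x":-0.156,"y":0.289,"z":0,"wx":0,"wy":0,"wz":12.2,"hand":0.4}]}}

```text
time: 18.82
tool_pos: [0.5293, -0.063, 0.1417]
tool_rot: [-3.141, -0.001, 3.099]
contact_force: [-0.9, -0.3, -1.0]
opening: 0.0521
```

>>> {"api": "move_arm", "payload": {"deltas": [{"x":0,"y":0,"z":0.01,"wx":0,"wy":0,"wz":0,"hand":0.4},{"x":0,"y":0,"z":0.015,"wx":0,"wy":0,"wz":0,"hand":0.4},{"x":0,"y":0,"z":0.015,"wx":0,"wy":0,"wz":0,"hand":0.4},{"x":0,"y":0,"z":0.015,"wx":0,"wy":0,"wz":0,"hand":0.4}]}}

```text
time: 19.32
tool_pos: [0.5298, -0.0619, 0.1272]
tool_rot: [3.142, 0.0, 3.1]
contact_force: [0.0, -0.8, -0.5]
opening: 0.0516
```

```bash
python3 - <<'E'
from h import *
go(.528,-.061,.0805,np.pi-.042)
E
```

```text
to [ 0.528  -0.061   0.0805  3.0996] d [0.0018 0.0008 0.0467] w [0.   0.01 0.  ] q6_end~ -1.64 t 19.32
```

>>> {"api": "move_arm", "payload": {"deltas": [{"x":0.0018,"y":0.0008,"z":0.02,"wx":0,"wy":0,"wz":0,"hand":0.4},{"x":0.0018,"y":0.0008,"z":0.035,"wx":0,"wy":0,"wz":0,"hand":0.4},{"x":0.0018,"y":0.0008,"z":0.043,"wx":0,"wy":0,"wz":0,"hand":0.4},{"x":0.0018,"y":0.0008,"z":0.0467,"wx":0,"wy":0,"wz":0,"hand":0.4},{"x":0.0018,"y":0.0008,"z":0.0467,"wx":0,"wy":0,"wz":0,"hand":0.4},{"x":0.0018,"y":0.0008,"z":0.0467,"wx":0,"wy":0,"wz":0,"hand":0.4}]}}

```text
time: 20.08
tool_pos: [0.5283, -0.0608, 0.0809]
tool_rot: [-3.142, 0.001, 3.1]
contact_force: [-0.2, -0.6, -0.3]
opening: 0.0516
```

>>> {"api": "move_arm", "payload": {"deltas": [{"x":0,"y":0,"z":0,"wx":0,"wy":0,"wz":0,"hand":0.6},{"x":0,"y":0,"z":0,"wx":0,"wy":0,"wz":0,"hand":0.68},{"x":0,"y":0,"z":0,"wx":0,"wy":0,"wz":0,"hand":0.68}]}}

```text
time: 20.45
tool_pos: [0.5281, -0.0608, 0.0806]
tool_rot: [3.142, 0.0, 3.1]
contact_force: [-1.4, 0.4, -0.1]
opening: 0.0624
```

>>> {"api": "move_arm", "payload": {"deltas": [{"x":0,"y":0,"z":-0.03,"wx":0,"wy":0,"wz":0,"hand":0.68},{"x":0,"y":0,"z":-0.08,"wx":0,"wy":0,"wz":0,"hand":0.68},{"x":0,"y":0,"z":-0.14,"wx":0,"wy":0,"wz":0,"hand":1},{"x":-0.05,"y":0,"z":-0.18,"wx":0,"wy":0,"wz":0,"hand":1},{"x":-0.08,"y":0,"z":-0.2,"wx":0,"wy":0,"wz":0,"hand":1},{"x":-0.08,"y":0,"z":-0.2,"wx":0,"wy":0,"wz":0,"hand":1},{"x":-0.08,"y":0,"z":-0.2,"wx":0,"wy":0,"wz":0,"hand":1}]}}

```text
time: 21.32
tool_pos: [0.6069, -0.0639, 0.2793]
tool_rot: [3.141, -0.003, 3.1]
contact_force: [-0.5, -0.1, -0.5]
opening: 0.0916
```

```bash
python3 - <<'E'
from h import *
s=monitor.observe(); print(s["tool_pos"].round(4),s["qvel"].round(3))
p,im=snap("wrist","w7")
for t in ((2,1.5),(3,2.2)): print(boxfit(p,im,(.529,-.061),.1025,*t))
go(.53,.38,.27,np.pi+.13)
E
```

```text
[ 0.6069 -0.0639  0.2793] [-0.004 -0.006  0.018 -0.    -0.    -0.001]
(array([ 0.52914874, -0.06090633]), np.float64(-0.0416859279107923), (75.6, 51.6), 4331, array([40.655518, -1.609375,  7.703125], dtype=float32))
(array([ 0.52841766, -0.06039954]), np.float64(-0.024658874323316187), (77.7, 52.7), 4626, array([40.655518, -1.609375,  7.703125], dtype=float32))
to [0.53   0.38   0.27   3.2716] d [0.095  0.4403 0.0098] w [ 0.05 -0.16 -9.83] q6_end~ -1.08 t 21.38
```

Box C is placed at (0.529, -0.061). Next is box A, on the left side.

>>> {"api": "move_arm", "payload": {"deltas": [{"x":0.095,"y":0.44,"z":0.01,"wx":0,"wy":0,"wz":-9.8,"hand":0.9},{"x":0.095,"y":0.44,"z":0.01,"wx":0,"wy":0,"wz":-9.8,"hand":0.9},{"x":0.095,"y":0.44,"z":0.01,"wx":0,"wy":0,"wz":-9.8,"hand":0.9},{"x":0.095,"y":0.44,"z":0.01,"wx":0,"wy":0,"wz":-9.8,"hand":0.9},{"x":0.095,"y":0.44,"z":0.01,"wx":0,"wy":0,"wz":-9.8,"hand":0.9},{"x":0.095,"y":0.44,"z":0.01,"wx":0,"wy":0,"wz":-9.8,"hand":0.9},{"x":0.095,"y":0.44,"z":0.01,"wx":0,"wy":0,"wz":-9.8,"hand":0.9},{"x":0.095,"y":0.44,"z":0.01,"wx":0,"wy":0,"wz":-9.8,"hand":0.9}]}}

```text
time: 22.38
tool_pos: [0.5287, 0.3825, 0.2692]
tool_rot: [-3.141, -0.002, -3.008]
contact_force: [-1.0, -0.7, 0.5]
opening: 0.0827
```

>>> {"api": "move_arm", "payload": {"deltas": [{"x":0,"y":0,"z":0,"wx":0,"wy":0,"wz":0,"hand":0.9},{"x":0,"y":0,"z":0,"wx":0,"wy":0,"wz":0,"hand":0.9},{"x":0,"y":0,"z":0,"wx":0,"wy":0,"wz":0,"hand":0.9}]}}

```text
time: 22.75
tool_pos: [0.5319, 0.3778, 0.2708]
tool_rot: [-3.141, 0.0, -3.014]
contact_force: [0.0, -0.2, -0.9]
opening: 0.0826
```

```bash
python3 - <<'E'
from h import *
s=monitor.observe(); print(s["tool_pos"].round(4),s["qvel"].round(3))
p,im=snap("wrist","w8")
for t in ((2,1.5),(3,2.2)): r=boxfit(p,im,(.447,.395),.026,*t); print(r)
c,a=r[:2]; go(c[0],c[1],.10,np.pi+a)
E
```

```text
[0.5319 0.3778 0.2708] [ 0.003  0.004 -0.006  0.001  0.001  0.001]
(array([0.44444534, 0.39619775]), np.float64(0.14918905255423476), (74.6, 50.7), 3053, array([36.9812  , -1.125   ,  6.828125], dtype=float32))
(array([0.44457471, 0.39629617]), np.float64(0.1478935411972089), (75.0, 51.0), 3132, array([36.9812  , -1.125   ,  6.828125], dtype=float32))
to [0.4446 0.3963 0.1    3.2895] d [0.0844 0.0293 0.1708] w [ 0.    0.02 -1.17] q6_end~ -0.99 t 22.8
```

Box A measures 75 x 51 mm at (0.4446, 0.3963), yaw 0.148.

>>> {"api": "move_arm", "payload": {"deltas": [{"x":0.0844,"y":0.0293,"z":0.17,"wx":0,"wy":0,"wz":-1.2,"hand":0.85},{"x":0.0844,"y":0.0293,"z":0.17,"wx":0,"wy":0,"wz":-1.2,"hand":0.85},{"x":0.0844,"y":0.0293,"z":0.17,"wx":0,"wy":0,"wz":-1.2,"hand":0.85},{"x":0.0844,"y":0.0293,"z":0.17,"wx":0,"wy":0,"wz":-1.2,"hand":0.85},{"x":0.0844,"y":0.0293,"z":0.17,"wx":0,"wy":0,"wz":-1.2,"hand":0.85},{"x":0.0844,"y":0.0293,"z":0.17,"wx":0,"wy":0,"wz":-1.2,"hand":0.85},{"x":0.0844,"y":0.0293,"z":0.17,"wx":0,"wy":0,"wz":-1.2,"hand":0.85}]}}

```text
time: 23.68
tool_pos: [0.4454, 0.3979, 0.1022]
tool_rot: [3.14, 0.003, -2.992]
contact_force: [0.0, 0.2, -0.1]
opening: 0.078
```

```bash
python3 - <<'E'
from h import *
go(.4446,.3963,.004,np.pi+.148)
E
```

```text
to [0.4446 0.3963 0.004  3.2896] d [ 0.0014 -0.0016  0.0982] w [0.09 0.18 0.09] q6_end~ -0.99 t 23.68
```

>>> {"api": "move_arm", "payload": {"deltas": [{"x":0.0,"y":-0.001,"z":0.045,"wx":0,"wy":0,"wz":0,"hand":0.85},{"x":0.0,"y":-0.001,"z":0.085,"wx":0,"wy":0,"wz":0,"hand":0.85},{"x":0.0,"y":-0.001,"z":0.0975,"wx":0,"wy":0,"wz":0,"hand":0.85},{"x":0.0,"y":-0.001,"z":0.0975,"wx":0,"wy":0,"wz":0,"hand":0.85},{"x":0.0,"y":-0.001,"z":0.0975,"wx":0,"wy":0,"wz":0,"hand":0.4},{"x":0.0,"y":-0.001,"z":0.0975,"wx":0,"wy":0,"wz":0,"hand":0.4},{"x":0.0,"y":-0.001,"z":0.0975,"wx":0,"wy":0,"wz":0,"hand":0.4},{"x":0.0,"y":-0.001,"z":0.0975,"wx":0,"wy":0,"wz":0,"hand":0.4}], "grip_force": 20}}

```text
time: 24.68
tool_pos: [0.4443, 0.397, 0.0039]
tool_rot: [3.141, 0.001, -2.991]
contact_force: [-1.1, -0.9, 5.4]
opening: 0.052
```

>>> {"api": "move_arm", "payload": {"deltas": [{"x":0,"y":0,"z":-0.01,"wx":0,"wy":0,"wz":0,"hand":0.4},{"x":0,"y":0,"z":-0.04,"wx":0,"wy":0,"wz":0,"hand":0.4},{"x":0,"y":0,"z":-0.09,"wx":0,"wy":0,"wz":0,"hand":0.4},{"x":0,"y":0,"z":-0.15,"wx":0,"wy":0,"wz":0,"hand":0.4},{"x":0,"y":0,"z":-0.16,"wx":0,"wy":0,"wz":0,"hand":0.4},{"x":0,"y":0,"z":-0.16,"wx":0,"wy":0,"wz":0,"hand":0.4},{"x":0,"y":0,"z":-0.16,"wx":0,"wy":0,"wz":0,"hand":0.4}]}}

```text
time: 25.55
tool_pos: [0.443, 0.3959, 0.161]
tool_rot: [-3.14, -0.003, -2.991]
contact_force: [0.4, 0.0, -1.1]
opening: 0.0519
```

```bash
python3 - <<'E'
from h import *
go(.529,-.061,.16,np.pi-.042)
E
```

```text
to [ 0.529  -0.061   0.16    3.0996] d [-0.0166 -0.4647  0.0017] w [-0.11 -0.19 11.02] q6_end~ -1.64 t 25.55
```

>>> {"api": "move_arm", "payload": {"deltas": [{"x":-0.0166,"y":-0.4647,"z":0,"wx":0,"wy":0,"wz":11.0,"hand":0.4},{"x":-0.0166,"y":-0.4647,"z":0,"wx":0,"wy":0,"wz":11.0,"hand":0.4},{"x":-0.0166,"y":-0.4647,"z":0,"wx":0,"wy":0,"wz":11.0,"hand":0.4},{"x":-0.0166,"y":-0.4647,"z":0,"wx":0,"wy":0,"wz":11.0,"hand":0.4},{"x":-0.0166,"y":-0.4647,"z":0,"wx":0,"wy":0,"wz":11.0,"hand":0.4},{"x":-0.0166,"y":-0.4647,"z":0,"wx":0,"wy":0,"wz":11.0,"hand":0.4},{"x":-0.0166,"y":-0.4647,"z":0,"wx":0,"wy":0,"wz":11.0,"hand":0.4},{"x":-0.0166,"y":-0.4647,"z":0,"wx":0,"wy":0,"wz":11.0,"hand":0.4}]}}

```text
time: 26.55
tool_pos: [0.5294, -0.0635, 0.1611]
tool_rot: [3.141, -0.003, 3.097]
contact_force: [-0.2, 0.3, -0.8]
opening: 0.0522
```

>>> {"api": "move_arm", "payload": {"deltas": [{"x":0,"y":0,"z":0,"wx":0,"wy":0,"wz":0,"hand":0.4},{"x":0,"y":0,"z":0.01,"wx":0,"wy":0,"wz":0,"hand":0.4},{"x":0,"y":0,"z":0.01,"wx":0,"wy":0,"wz":0,"hand":0.4},{"x":0,"y":0,"z":0.01,"wx":0,"wy":0,"wz":0,"hand":0.4}]}}

```text
time: 27.05
tool_pos: [0.5298, -0.0592, 0.1528]
tool_rot: [3.141, -0.001, 3.102]
contact_force: [-0.1, 0.7, -0.8]
opening: 0.0519
```

```bash
python3 - <<'E'
from h import *
go(.5288,-.061,.1067,np.pi-.042)
E
```

```text
to [ 0.5288 -0.061   0.1067  3.0996] d [ 0.0009 -0.0018  0.0461] w [ 0.02 -0.03  0.12] q6_end~ -1.64 t 27.05
```

>>> {"api": "move_arm", "payload": {"deltas": [{"x":0.001,"y":-0.0018,"z":0.02,"wx":0,"wy":0,"wz":0,"hand":0.4},{"x":0.001,"y":-0.0018,"z":0.035,"wx":0,"wy":0,"wz":0,"hand":0.4},{"x":0.001,"y":-0.0018,"z":0.043,"wx":0,"wy":0,"wz":0,"hand":0.4},{"x":0.001,"y":-0.0018,"z":0.0461,"wx":0,"wy":0,"wz":0,"hand":0.4},{"x":0.001,"y":-0.0018,"z":0.0461,"wx":0,"wy":0,"wz":0,"hand":0.4},{"x":0.001,"y":-0.0018,"z":0.0461,"wx":0,"wy":0,"wz":0,"hand":0.4}]}}

```text
time: 27.8
tool_pos: [0.5292, -0.0622, 0.1073]
tool_rot: [-3.141, 0.001, 3.1]
contact_force: [-0.2, 0.3, -0.1]
opening: 0.0517
```

>>> {"api": "move_arm", "payload": {"deltas": [{"x":0,"y":0,"z":0,"wx":0,"wy":0,"wz":0,"hand":0.6},{"x":0,"y":0,"z":0,"wx":0,"wy":0,"wz":0,"hand":0.68},{"x":0,"y":0,"z":0,"wx":0,"wy":0,"wz":0,"hand":0.68}]}}

```text
time: 28.18
tool_pos: [0.529, -0.0621, 0.1071]
tool_rot: [-3.142, 0.0, 3.1]
contact_force: [-0.4, -0.7, -0.4]
opening: 0.0619
```

>>> {"api": "move_arm", "payload": {"deltas": [{"x":0,"y":0,"z":-0.03,"wx":0,"wy":0,"wz":0,"hand":0.68},{"x":0,"y":0,"z":-0.08,"wx":0,"wy":0,"wz":0,"hand":0.68},{"x":0,"y":0,"z":-0.14,"wx":0,"wy":0,"wz":0,"hand":1},{"x":-0.05,"y":0,"z":-0.16,"wx":0,"wy":0,"wz":0,"hand":1},{"x":-0.08,"y":0,"z":-0.18,"wx":0,"wy":0,"wz":0,"hand":1},{"x":-0.08,"y":0,"z":-0.18,"wx":0,"wy":0,"wz":0,"hand":1},{"x":-0.08,"y":0,"z":-0.18,"wx":0,"wy":0,"wz":0,"hand":1}]}}

```text
time: 29.05
tool_pos: [0.6078, -0.0653, 0.2858]
tool_rot: [3.141, -0.002, 3.1]
contact_force: [-0.2, 0.7, 0.6]
opening: 0.0914
```

```bash
python3 - <<'E'
from h import *
p,im=snap("wrist","w9")
for t in ((2,1.5),(3,2.2)): print(boxfit(p,im,(.529,-.061),.1285,*t))
ps,ims=snap("scene","s1"); pt,imt=snap("top","t1")
s0=cv2.imread("pics/scene0.png")
cv2.imwrite("pics/s1.png",np.hstack([cv2.resize(bright(ims[150:300,270:400]),(390,450)),cv2.resize(bright(im[0:200,180:400]),(410,450))]))
go(.55,.32,.28,np.pi)
E
```

```text
(array([ 0.52908423, -0.06259193]), np.float64(-0.041696447397098116), (76.2, 52.6), 5061, array([41.027832, -1.390625,  7.546875], dtype=float32))
(array([ 0.52830908, -0.06236139]), np.float64(-0.04190310869768826), (77.8, 54.7), 5361, array([41.027832, -1.390625,  7.546875], dtype=float32))
to [0.55   0.32   0.28   3.1416] d [0.0738 0.3826 0.0066] w [ 0.02 -0.09 -2.39] q6_end~ -1.04 t 29.2
```

View pics/s1.png

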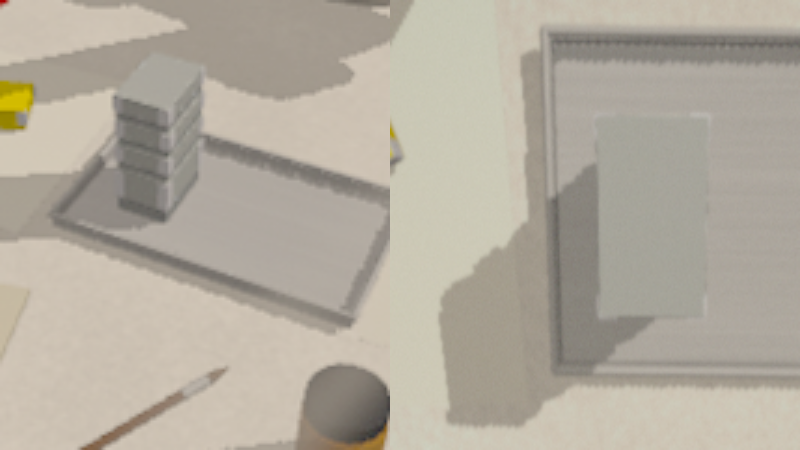

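The column of four boxes is straight in the scene view (picture 11) and the top box is within 1.5 mm of the deep box. Now the cups.

>>> {"api": "move_arm", "payload": {"deltas": [{"x":0.074,"y":0.3826,"z":0.006,"wx":0,"wy":0,"wz":-2.4,"hand":1},{"x":0.074,"y":0.3826,"z":0.006,"wx":0,"wy":0,"wz":-2.4,"hand":1},{"x":0.074,"y":0.3826,"z":0.006,"wx":0,"wy":0,"wz":-2.4,"hand":1},{"x":0.074,"y":0.3826,"z":0.006,"wx":0,"wy":0,"wz":-2.4,"hand":1},{"x":0.074,"y":0.3826,"z":0.006,"wx":0,"wy":0,"wz":-2.4,"hand":1},{"x":0.074,"y":0.3826,"z":0.006,"wx":0,"wy":0,"wz":-2.4,"hand":1},{"x":0.074,"y":0.3826,"z":0.006,"wx":0,"wy":0,"wz":-2.4,"hand":1},{"x":0.074,"y":0.3826,"z":0.006,"wx":0,"wy":0,"wz":-2.4,"hand":1}]}}

```text
time: 30.2
tool_pos: [0.5502, 0.3202, 0.2806]
tool_rot: [-3.141, -0.001, -3.14]
contact_force: [-0.8, -0.9, 0.5]
opening: 0.0919
```

>>> {"api": "move_arm", "payload": {"deltas": [{"x":0,"y":0,"z":0,"wx":0,"wy":0,"wz":0,"hand":1},{"x":0,"y":0,"z":0,"wx":0,"wy":0,"wz":0,"hand":1},{"x":0,"y":0,"z":0,"wx":0,"wy":0,"wz":0,"hand":1}]}}

```text
time: 30.58
tool_pos: [0.5513, 0.3188, 0.2811]
tool_rot: [3.142, 0.0, 3.14]
contact_force: [-0.4, 0.2, -0.1]
opening: 0.0919
```

```bash
python3 - <<'E'
from h import *
s=monitor.observe(); print(s["tool_pos"].round(4),s["qvel"].round(3))
p,im=snap("wrist","w10"); cv2.imwrite("pics/w10.png",bright(im)[:260,150:550])
for X in ((.557,.385,.049),(.43,.265,.049)): print(proj(p,X))
E
```

```text
[0.5513 0.3188 0.2811] [ 0.009  0.003 -0.003 -0.001 -0.001  0.001]
[[377.40343015 171.38107051]]
[[269.79030343  53.88270499]]
```

View pics/w10.png

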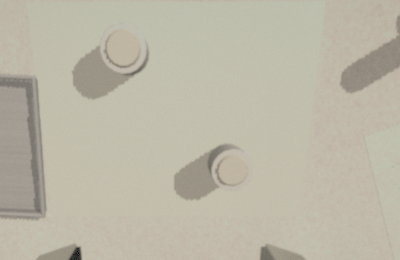

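```bash
cat >> h.py <<'E'
def cupfit(p,im,guess,z=.049,ta=2.5):
    """foot disc (unglazed, pinkish, 34 mm) near guess: centre and diameters"""
    g=cv2.medianBlur(im,3).astype(np.float32)/255; lab=cv2.cvtColor(g,cv2.COLOR_BGR2LAB)
    u,v=proj(p,[guess[0],guess[1],z])[0].round().astype(int)
    ref=np.median(lab[v-3:v+4,u-3:u+4].reshape(-1,3),0); d=np.abs(lab-ref)
    m=((d[...,0]<5)&(d[...,1]+d[...,2]<ta)).astype(np.uint8); m=cv2.morphologyEx(m,cv2.MORPH_OPEN,np.ones((3,3)))
    m[:max(v-30,0)]=0; m[v+30:]=0; m[:,:u-30]=0; m[:,u+30:]=0
    n,l,st,_=cv2.connectedComponentsWithStats(m); k=1+np.argmax(st[1:,4]); X=cast(p,np.argwhere(l==k)[:,::-1],z)[:,:2]
    c,r=cv2.minEnclosingCircle((X*1000).astype(np.float32))
    A=st[k,4]; s=np.linalg.norm(cast(p,[(u,v)],z)-cast(p,[(u+1,v)],z))*np.linalg.norm(cast(p,[(u,v)],z)-cast(p,[(u,v+1)],z))
    return X.mean(0).round(4),(np.array(c)/1000).round(4),round(2*r,1),round(2e3*np.sqrt(A*s/np.pi),1),ref
E
python3 - <<'E'
from h import *
p=np.load("pics/w10.npy",allow_pickle=True).item(); im=cv2.imread("pics/raw_w10.png")
for uv in ((383,170),(274,48)):
    g=cast(p,[uv],.049)[0]
    for ta in (2,3,4): print(cupfit(p,im,g,.049,ta))
E
```

```text
(array([0.5553, 0.3912]), array([0.5549, 0.3916]), 34.0, np.float64(32.4), array([51.104736,  2.046875, 16.59375 ], dtype=float32))
(array([0.5545, 0.3915]), array([0.5538, 0.3918]), 36.2, np.float64(34.2), array([51.104736,  2.046875, 16.59375 ], dtype=float32))
(array([0.554 , 0.3921]), array([0.5532, 0.3926]), 38.0, np.float64(35.5), array([51.104736,  2.046875, 16.59375 ], dtype=float32))
(array([0.4234, 0.2686]), array([0.4235, 0.269 ]), 34.7, np.float64(32.9), array([51.519775,  1.734375, 16.25    ], dtype=float32))
(array([0.4234, 0.2684]), array([0.4232, 0.2688]), 34.8, np.float64(33.8), array([51.519775,  1.734375, 16.25    ], dtype=float32))
(array([0.4232, 0.2686]), array([0.4233, 0.2692]), 35.3, np.float64(34.0), array([51.519775,  1.734375, 16.25    ], dtype=float32))
```

Both foot discs fit 34 mm: cup 1 at (0.555, 0.3914) and cup 2 at (0.4233, 0.2687). I'll centre each cup in the jaws with two squeezes at right angles. Cup 1 goes first.

```bash
python3 - <<'E'
from h import *
go(.555,.3914,.12,np.pi)
E
```

```text
to [0.555  0.3914 0.12   3.1416] d [-0.0037  0.0724  0.1611] w [ 0.    0.01 -0.06] q6_end~ -0.96 t 30.62
```

>>> {"api": "move_arm", "payload": {"deltas": [{"x":-0.0037,"y":0.0724,"z":0.05,"wx":0,"wy":0,"wz":0,"hand":1},{"x":-0.0037,"y":0.0724,"z":0.1,"wx":0,"wy":0,"wz":0,"hand":1},{"x":-0.0037,"y":0.0724,"z":0.16,"wx":0,"wy":0,"wz":0,"hand":1},{"x":-0.0037,"y":0.0724,"z":0.16,"wx":0,"wy":0,"wz":0,"hand":1},{"x":-0.0037,"y":0.0724,"z":0.16,"wx":0,"wy":0,"wz":0,"hand":1},{"x":-0.0037,"y":0.0724,"z":0.16,"wx":0,"wy":0,"wz":0,"hand":1}], "grip_force": 6}}

```text
time: 31.38
tool_pos: [0.5564, 0.3928, 0.1248]
tool_rot: [3.139, 0.005, 3.141]
contact_force: [-0.0, 0.4, 0.7]
opening: 0.0915
```

```bash
python3 - <<'E'
from h import *
go(.555,.3914,.011,np.pi)
E
```

```text
to [0.555  0.3914 0.011  3.1416] d [ 0.002  -0.0018  0.1138] w [ 0.18  0.31 -0.02] q6_end~ -0.96 t 31.38
```

>>> {"api": "move_arm", "payload": {"deltas": [{"x":0,"y":0,"z":0.05,"wx":0,"wy":0,"wz":0,"hand":1},{"x":0,"y":0,"z":0.09,"wx":0,"wy":0,"wz":0,"hand":1},{"x":0,"y":0,"z":0.109,"wx":0,"wy":0,"wz":0,"hand":1},{"x":0,"y":0,"z":0.109,"wx":0,"wy":0,"wz":0,"hand":0.75},{"x":0,"y":0,"z":0.109,"wx":0,"wy":0,"wz":0,"hand":0.5},{"x":0,"y":0,"z":0.109,"wx":0,"wy":0,"wz":0,"hand":0.45},{"x":0,"y":0,"z":0.109,"wx":0,"wy":0,"wz":0,"hand":0.45},{"x":0,"y":0,"z":0.109,"wx":0,"wy":0,"wz":0,"hand":0.45}], "grip_force": 6}}

```text
time: 32.38
tool_pos: [0.5548, 0.3925, 0.0127]
tool_rot: [3.141, 0.001, -3.141]
contact_force: [0.1, -0.4, 2.1]
opening: 0.0503
```

>>> {"api": "move_arm", "payload": {"deltas": [{"x":0,"y":0,"z":0,"wx":0,"wy":0,"wz":0,"hand":0.9},{"x":0,"y":0,"z":0,"wx":0,"wy":0,"wz":0,"hand":0.9},{"x":0,"y":0,"z":0,"wx":0,"wy":0,"wz":20,"hand":0.9},{"x":0,"y":0,"z":0,"wx":0,"wy":0,"wz":40,"hand":0.9},{"x":0,"y":0,"z":0,"wx":0,"wy":0,"wz":60,"hand":0.9},{"x":0,"y":0,"z":0,"wx":0,"wy":0,"wz":60,"hand":0.9},{"x":0,"y":0,"z":0,"wx":0,"wy":0,"wz":60,"hand":0.9},{"x":0,"y":0,"z":0,"wx":0,"wy":0,"wz":60,"hand":0.9}]}}

```text
time: 33.38
tool_pos: [0.5544, 0.3923, 0.0117]
tool_rot: [-3.141, -0.0, 2.09]
contact_force: [0.4, 0.6, 0.7]
opening: 0.0828
```

```bash
python3 - <<'E'
from h import *
go(.555,.3914,.011,np.pi/2)
E
```

```text
to [0.555  0.3914 0.011  1.5708] d [-0.0011  0.      0.0007] w [-2.000e-02 -0.000e+00  2.976e+01] q6_end~ 0.61 t 33.38
```

>>> {"api": "move_arm", "payload": {"deltas": [{"x":0,"y":0,"z":0,"wx":0,"wy":0,"wz":30,"hand":0.9},{"x":0,"y":0,"z":0,"wx":0,"wy":0,"wz":30,"hand":0.9},{"x":0,"y":0,"z":0,"wx":0,"wy":0,"wz":30,"hand":0.9},{"x":0,"y":0,"z":0,"wx":0,"wy":0,"wz":30,"hand":0.7},{"x":0,"y":0,"z":0,"wx":0,"wy":0,"wz":30,"hand":0.5},{"x":0,"y":0,"z":0,"wx":0,"wy":0,"wz":30,"hand":0.4},{"x":0,"y":0,"z":0,"wx":0,"wy":0,"wz":30,"hand":0.4},{"x":0,"y":0,"z":0,"wx":0,"wy":0,"wz":30,"hand":0.4}], "grip_force": 8}}

```text
time: 34.38
tool_pos: [0.5546, 0.3924, 0.012]
tool_rot: [3.141, -0.0, 1.572]
contact_force: [0.4, -0.1, -0.6]
opening: 0.0496
```

>>> {"api": "move_arm", "payload": {"deltas": [{"x":0,"y":0,"z":0,"wx":0,"wy":0,"wz":0,"hand":0.4},{"x":0,"y":0,"z":0,"wx":0,"wy":0,"wz":0,"hand":0.4},{"x":0,"y":0,"z":-0.03,"wx":0,"wy":0,"wz":0,"hand":0.4},{"x":0,"y":0,"z":-0.07,"wx":0,"wy":0,"wz":0,"hand":0.4},{"x":0,"y":0,"z":-0.09,"wx":0,"wy":0,"wz":0,"hand":0.4},{"x":0,"y":0,"z":-0.09,"wx":0,"wy":0,"wz":0,"hand":0.4},{"x":0,"y":0,"z":-0.09,"wx":0,"wy":0,"wz":0,"hand":0.4}], "grip_force": 20}}

```text
time: 35.25
tool_pos: [0.5537, 0.3919, 0.1005]
tool_rot: [-3.14, 0.001, 1.571]
contact_force: [-0.2, -0.2, -2.1]
opening: 0.0491
```

```bash
python3 - <<'E'
from h import *
go(.537,.0935,.10,np.pi/2)
E
```

```text
to [0.537  0.0935 0.1    1.5708] d [-0.2984 -0.0169  0.0008] w [-0.12  0.06  0.02] q6_end~ 0.17 t 35.25
```

>>> {"api": "move_arm", "payload": {"deltas": [{"x":-0.2984,"y":-0.0169,"z":0,"wx":0,"wy":0,"wz":0,"hand":0.4},{"x":-0.2984,"y":-0.0169,"z":0,"wx":0,"wy":0,"wz":0,"hand":0.4},{"x":-0.2984,"y":-0.0169,"z":0,"wx":0,"wy":0,"wz":0,"hand":0.4},{"x":-0.2984,"y":-0.0169,"z":0,"wx":0,"wy":0,"wz":0,"hand":0.4},{"x":-0.2984,"y":-0.0169,"z":0,"wx":0,"wy":0,"wz":0,"hand":0.4},{"x":-0.2984,"y":-0.0169,"z":0,"wx":0,"wy":0,"wz":0,"hand":0.4},{"x":-0.2984,"y":-0.0169,"z":0,"wx":0,"wy":0,"wz":0,"hand":0.4},{"x":-0.2984,"y":-0.0169,"z":0,"wx":0,"wy":0,"wz":0,"hand":0.4}]}}

```text
time: 36.25
tool_pos: [0.5374, 0.0951, 0.1014]
tool_rot: [-3.141, -0.0, 1.573]
contact_force: [0.2, -0.2, -0.4]
opening: 0.0492
```

>>> {"api": "move_arm", "payload": {"deltas": [{"x":0,"y":0,"z":0,"wx":0,"wy":0,"wz":0,"hand":0.4},{"x":0,"y":0,"z":0,"wx":0,"wy":0,"wz":0,"hand":0.4},{"x":0,"y":0,"z":0,"wx":0,"wy":0,"wz":0,"hand":0.4}]}}

```text
time: 36.62
tool_pos: [0.5377, 0.0943, 0.1019]
tool_rot: [3.141, -0.0, 1.572]
contact_force: [0.2, -0.2, -1.2]
opening: 0.0493
```

```bash
python3 - <<'E'
from h import *
go(.537,.0935,.015,np.pi/2)
E
```

```text
to [0.537  0.0935 0.015  1.5708] d [-0.0008 -0.0007  0.0869] w [ 0.01 -0.01  0.05] q6_end~ 0.17 t 36.62
```

>>> {"api": "move_arm", "payload": {"deltas": [{"x":0,"y":0,"z":0.04,"wx":0,"wy":0,"wz":0,"hand":0.4},{"x":0,"y":0,"z":0.07,"wx":0,"wy":0,"wz":0,"hand":0.4},{"x":0,"y":0,"z":0.082,"wx":0,"wy":0,"wz":0,"hand":0.4},{"x":0,"y":0,"z":0.087,"wx":0,"wy":0,"wz":0,"hand":0.4},{"x":0,"y":0,"z":0.087,"wx":0,"wy":0,"wz":0,"hand":0.4},{"x":0,"y":0,"z":0.087,"wx":0,"wy":0,"wz":0,"hand":0.4}]}}

```text
time: 37.38
tool_pos: [0.5384, 0.094, 0.0159]
tool_rot: [3.14, -0.0, 1.571]
contact_force: [0.4, -0.1, -0.7]
opening: 0.0494
```

>>> {"api": "move_arm", "payload": {"deltas": [{"x":0,"y":0,"z":0,"wx":0,"wy":0,"wz":0,"hand":0.6},{"x":0,"y":0,"z":0,"wx":0,"wy":0,"wz":0,"hand":0.8},{"x":0,"y":0,"z":0,"wx":0,"wy":0,"wz":0,"hand":0.8},{"x":0,"y":0,"z":0,"wx":0,"wy":0,"wz":0,"hand":0.8}]}}

```text
time: 37.88
tool_pos: [0.5377, 0.0939, 0.015]
tool_rot: [3.141, -0.0, 1.571]
contact_force: [0.4, 0.1, -0.1]
opening: 0.073
```

>>> {"api": "move_arm", "payload": {"deltas": [{"x":0,"y":0,"z":-0.04,"wx":0,"wy":0,"wz":0,"hand":0.8},{"x":0,"y":0,"z":-0.09,"wx":0,"wy":0,"wz":0,"hand":0.9},{"x":0,"y":0,"z":-0.15,"wx":0,"wy":0,"wz":0,"hand":1},{"x":-0.04,"y":0,"z":-0.2,"wx":0,"wy":0,"wz":0,"hand":1},{"x":-0.08,"y":0,"z":-0.24,"wx":0,"wy":0,"wz":0,"hand":1},{"x":-0.08,"y":0,"z":-0.24,"wx":0,"wy":0,"wz":0,"hand":1},{"x":-0.08,"y":0,"z":-0.24,"wx":0,"wy":0,"wz":0,"hand":1},{"x":-0.08,"y":0,"z":-0.24,"wx":0,"wy":0,"wz":0,"hand":1}]}}

```text
time: 38.88
tool_pos: [0.537, 0.0149, 0.2533]
tool_rot: [-3.138, -0.001, 1.572]
contact_force: [0.1, -0.5, -0.6]
opening: 0.0915
```

```bash
python3 - <<'E'
from h import *
s=monitor.observe(); print(s["tool_pos"].round(4),s["qvel"].round(3))
p,im=snap("wrist","w11"); cv2.imwrite("pics/w11.png",bright(im)[:260])
g=(.537,.0935); print(proj(p,[*g,.0515]))
for ta in (2,3): print(cupfit(p,im,g,.0515,ta))
for ta in (2,3): print(cupfit(p,im,(.4233,.2687),.049,ta))
E
```

```text
[0.537  0.0149 0.2533] [ 0.005  0.001 -0.006 -0.003  0.002 -0.002]
[[320.93219433  96.49385925]]
(array([0.5379, 0.0945]), array([0.5377, 0.0943]), 34.3, np.float64(32.9), array([58.92334 ,  1.296875, 17.90625 ], dtype=float32))
(array([0.5377, 0.0947]), array([0.5373, 0.0947]), 35.3, np.float64(33.7), array([58.92334 ,  1.296875, 17.90625 ], dtype=float32))
(array([ 0.3803, -0.1087]), array([ 0.379 , -0.1048]), 96.0, np.float64(31.9), array([38.763428, -0.140625, 11.953125], dtype=float32))
(array([ 0.3801, -0.1089]), array([ 0.3784, -0.1048]), 97.0, np.float64(32.3), array([38.763428, -0.140625, 11.953125], dtype=float32))
```

View pics/w11.png

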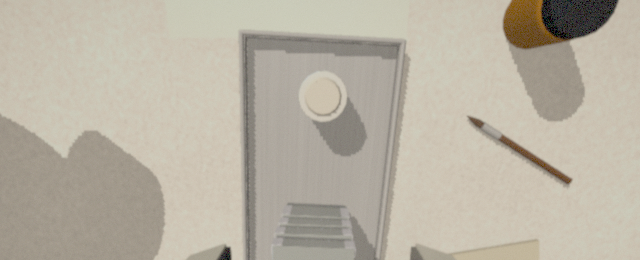

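Picture 13 shows cup 1 upright in the tray at pixel (322,96), about (0.538, 0.0943), matching the release pose. The jar and brush haven't moved. I'll look at cup 2 again before reaching, since it may have been knocked.

```bash
python3 - <<'E'
from h import *
go(.423,.19,.25,np.pi/2)
E
```

```text
to [0.423  0.19   0.25   1.5708] d [ 0.1753 -0.1138  0.0038] w [-0.17 -0.04  0.09] q6_end~ 0.42 t 38.92
```

>>> {"api": "move_arm", "payload": {"deltas": [{"x":0.175,"y":-0.114,"z":0,"wx":0,"wy":0,"wz":0,"hand":1},{"x":0.175,"y":-0.114,"z":0,"wx":0,"wy":0,"wz":0,"hand":1},{"x":0.175,"y":-0.114,"z":0,"wx":0,"wy":0,"wz":0,"hand":1},{"x":0.175,"y":-0.114,"z":0,"wx":0,"wy":0,"wz":0,"hand":1},{"x":0.175,"y":-0.114,"z":0,"wx":0,"wy":0,"wz":0,"hand":1},{"x":0.175,"y":-0.114,"z":0,"wx":0,"wy":0,"wz":0,"hand":1},{"x":0.175,"y":-0.114,"z":0,"wx":0,"wy":0,"wz":0,"hand":1},{"x":0.175,"y":-0.114,"z":0,"wx":0,"wy":0,"wz":0,"hand":1}]}}

```text
time: 39.92
tool_pos: [0.4241, 0.1882, 0.2547]
tool_rot: [-3.141, 0.0, 1.57]
contact_force: [-0.3, -0.3, 0.4]
opening: 0.0918
```

```bash
python3 - <<'E'
from h import *
p,im=snap("wrist","w12"); cv2.imwrite("pics/w12.png",bright(im)[:260])
print(proj(p,[.4233,.2687,.049]))
for ta in (2,3): print(cupfit(p,im,(.4233,.2687),.049,ta))
go(.4233,.2687,.12,np.pi/2)
E
```

```text
[[319.38792162  94.35449172]]
(array([0.4192, 0.2696]), array([0.4223, 0.268 ]), 83.1, np.float64(63.1), array([55.889893, -3.25    , 14.796875], dtype=float32))
(array([0.4192, 0.2697]), array([0.4223, 0.268 ]), 83.1, np.float64(63.5), array([55.889893, -3.25    , 14.796875], dtype=float32))
to [0.4233 0.2687 0.12   1.5708] d [ 0.0804 -0.0007  0.1348] w [-0.01  0.   -0.05] q6_end~ 0.57 t 39.98
```

The disc isn't where it was (63 mm blob, bench colour), so the cup has been knocked. I'll look for it.

View pics/w12.png

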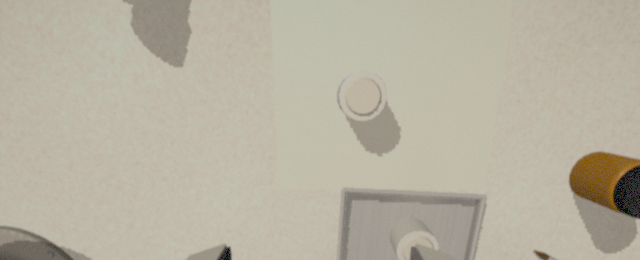

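Cup 2 now stands at pixel (363,96), about 4 cm from where it was and still mouth-down.

```bash
python3 - <<'E'
from h import *
p=np.load("pics/w12.npy",allow_pickle=True).item(); im=cv2.imread("pics/raw_w12.png")
g=cast(p,[(364,96)],.049)[0]
for ta in (2,3): r=cupfit(p,im,g,.049,ta); print(r)
go(r[1][0],r[1][1],.12,np.pi/2)
E
```

```text
(array([0.4671, 0.2673]), array([0.4665, 0.2673]), 34.7, np.float64(32.8), array([50.750732,  1.921875, 16.0625  ], dtype=float32))
(array([0.4669, 0.2679]), array([0.4666, 0.2679]), 35.4, np.float64(34.0), array([50.750732,  1.921875, 16.0625  ], dtype=float32))
to [0.4666 0.2679 0.12   1.5708] d [0.0797 0.0426 0.1348] w [-0.01  0.   -0.05] q6_end~ 0.52 t 39.98
```

>>> {"api": "move_arm", "payload": {"deltas": [{"x":0.0797,"y":0.0426,"z":0.135,"wx":0,"wy":0,"wz":-80,"hand":1},{"x":0.0797,"y":0.0426,"z":0.135,"wx":0,"wy":0,"wz":-80,"hand":1},{"x":0.0797,"y":0.0426,"z":0.135,"wx":0,"wy":0,"wz":-80,"hand":1},{"x":0.0797,"y":0.0426,"z":0.135,"wx":0,"wy":0,"wz":-80,"hand":1},{"x":0.0797,"y":0.0426,"z":0.135,"wx":0,"wy":0,"wz":-80,"hand":1},{"x":0.0797,"y":0.0426,"z":0.135,"wx":0,"wy":0,"wz":-80,"hand":1},{"x":0.0797,"y":0.0426,"z":0.135,"wx":0,"wy":0,"wz":-80,"hand":1},{"x":0.0797,"y":0.0426,"z":0.135,"wx":0,"wy":0,"wz":-80,"hand":1}], "grip_force": 6}}

```text
time: 40.98
tool_pos: [0.4666, 0.2682, 0.1198]
tool_rot: [3.142, -0.0, 2.971]
contact_force: [0.4, 0.1, -0.2]
opening: 0.0916
```

>>> {"api": "move_arm", "payload": {"deltas": [{"x":0,"y":0,"z":0,"wx":0,"wy":0,"wz":-10,"hand":1},{"x":0,"y":0,"z":0,"wx":0,"wy":0,"wz":-10,"hand":1},{"x":0,"y":0,"z":0,"wx":0,"wy":0,"wz":-10,"hand":1},{"x":0,"y":0,"z":0,"wx":0,"wy":0,"wz":-10,"hand":1}]}}

```text
time: 41.48
tool_pos: [0.4663, 0.2685, 0.1199]
tool_rot: [3.142, 0.0, 3.14]
contact_force: [-0.3, -0.6, 0.5]
opening: 0.0918
```

```bash
python3 - <<'E'
from h import *
go(.4666,.2677,.012,np.pi)
E
```

```text
to [0.4666 0.2677 0.012  3.1416] d [-0.0003 -0.0008  0.1079] w [ 0.   0.  -0.1] q6_end~ -1.05 t 41.48
```

>>> {"api": "move_arm", "payload": {"deltas": [{"x":0,"y":0,"z":0.05,"wx":0,"wy":0,"wz":0,"hand":1},{"x":0,"y":0,"z":0.09,"wx":0,"wy":0,"wz":0,"hand":1},{"x":0,"y":0,"z":0.108,"wx":0,"wy":0,"wz":0,"hand":1},{"x":0,"y":0,"z":0.108,"wx":0,"wy":0,"wz":0,"hand":0.75},{"x":0,"y":0,"z":0.108,"wx":0,"wy":0,"wz":0,"hand":0.5},{"x":0,"y":0,"z":0.108,"wx":0,"wy":0,"wz":0,"hand":0.45},{"x":0,"y":0,"z":0.108,"wx":0,"wy":0,"wz":0,"hand":0.45},{"x":0,"y":0,"z":0.108,"wx":0,"wy":0,"wz":0,"hand":0.45}], "grip_force": 6}}

```text
time: 42.48
tool_pos: [0.4665, 0.2687, 0.0125]
tool_rot: [3.141, 0.001, -3.141]
contact_force: [0.1, 0.4, 3.3]
opening: 0.0498
```

>>> {"api": "move_arm", "payload": {"deltas": [{"x":0,"y":0,"z":0,"wx":0,"wy":0,"wz":0,"hand":0.9},{"x":0,"y":0,"z":0,"wx":0,"wy":0,"wz":0,"hand":0.9},{"x":0,"y":0,"z":0,"wx":0,"wy":0,"wz":20,"hand":0.9},{"x":0,"y":0,"z":0,"wx":0,"wy":0,"wz":40,"hand":0.9},{"x":0,"y":0,"z":0,"wx":0,"wy":0,"wz":60,"hand":0.9},{"x":0,"y":0,"z":0,"wx":0,"wy":0,"wz":60,"hand":0.9},{"x":0,"y":0,"z":0,"wx":0,"wy":0,"wz":60,"hand":0.9},{"x":0,"y":0,"z":0,"wx":0,"wy":0,"wz":60,"hand":0.9}]}}

```text
time: 43.48
tool_pos: [0.4662, 0.2686, 0.0118]
tool_rot: [-3.141, -0.0, 2.09]
contact_force: [0.7, -0.9, -0.3]
opening: 0.0825
```

>>> {"api": "move_arm", "payload": {"deltas": [{"x":0,"y":0,"z":0,"wx":0,"wy":0,"wz":30,"hand":0.9},{"x":0,"y":0,"z":0,"wx":0,"wy":0,"wz":30,"hand":0.9},{"x":0,"y":0,"z":0,"wx":0,"wy":0,"wz":30,"hand":0.9},{"x":0,"y":0,"z":0,"wx":0,"wy":0,"wz":30,"hand":0.7},{"x":0,"y":0,"z":0,"wx":0,"wy":0,"wz":30,"hand":0.5},{"x":0,"y":0,"z":0,"wx":0,"wy":0,"wz":30,"hand":0.4},{"x":0,"y":0,"z":0,"wx":0,"wy":0,"wz":30,"hand":0.4},{"x":0,"y":0,"z":0,"wx":0,"wy":0,"wz":30,"hand":0.4}], "grip_force": 8}}

```text
time: 44.48
tool_pos: [0.4663, 0.2686, 0.0119]
tool_rot: [3.142, -0.0, 1.572]
contact_force: [0.2, 0.5, 0.2]
opening: 0.0504
```

>>> {"api": "move_arm", "payload": {"deltas": [{"x":0,"y":0,"z":0,"wx":0,"wy":0,"wz":0,"hand":0.4},{"x":0,"y":0,"z":0,"wx":0,"wy":0,"wz":0,"hand":0.4},{"x":0,"y":0,"z":-0.04,"wx":0,"wy":0,"wz":0,"hand":0.4},{"x":0,"y":0,"z":-0.09,"wx":0,"wy":0,"wz":0,"hand":0.4},{"x":0,"y":0,"z":-0.12,"wx":0,"wy":0,"wz":0,"hand":0.4},{"x":0,"y":0,"z":-0.12,"wx":0,"wy":0,"wz":0,"hand":0.4},{"x":0,"y":0,"z":-0.12,"wx":0,"wy":0,"wz":0,"hand":0.4},{"x":0,"y":0,"z":-0.12,"wx":0,"wy":0,"wz":0,"hand":0.4}], "grip_force": 20}}

```text
time: 45.48
tool_pos: [0.4654, 0.2682, 0.1304]
tool_rot: [-3.139, 0.001, 1.571]
contact_force: [-0.1, -0.4, -1.4]
opening: 0.0502
```

```bash
python3 - <<'E'
from h import *
go(.5378,.0943,.13,np.pi/2)
E
```

```text
to [0.5378 0.0943 0.13   1.5708] d [-0.174   0.0723  0.0003] w [-0.16  0.06  0.02] q6_end~ 0.17 t 45.48
```

>>> {"api": "move_arm", "payload": {"deltas": [{"x":-0.174,"y":0.0723,"z":0,"wx":0,"wy":0,"wz":0,"hand":0.4},{"x":-0.174,"y":0.0723,"z":0,"wx":0,"wy":0,"wz":0,"hand":0.4},{"x":-0.174,"y":0.0723,"z":0,"wx":0,"wy":0,"wz":0,"hand":0.4},{"x":-0.174,"y":0.0723,"z":0,"wx":0,"wy":0,"wz":0,"hand":0.4},{"x":-0.174,"y":0.0723,"z":0,"wx":0,"wy":0,"wz":0,"hand":0.4},{"x":-0.174,"y":0.0723,"z":0,"wx":0,"wy":0,"wz":0,"hand":0.4},{"x":-0.174,"y":0.0723,"z":0,"wx":0,"wy":0,"wz":0,"hand":0.4},{"x":-0.174,"y":0.0723,"z":0,"wx":0,"wy":0,"wz":0,"hand":0.4}]}}

```text
time: 46.48
tool_pos: [0.5384, 0.0955, 0.132]
tool_rot: [3.141, -0.0, 1.573]
contact_force: [0.5, -0.2, -0.7]
opening: 0.0502
```

>>> {"api": "move_arm", "payload": {"deltas": [{"x":0,"y":0,"z":0.03,"wx":0,"wy":0,"wz":0,"hand":0.4},{"x":0,"y":0,"z":0.05,"wx":0,"wy":0,"wz":0,"hand":0.4},{"x":0,"y":0,"z":0.05,"wx":0,"wy":0,"wz":0,"hand":0.4},{"x":0,"y":0,"z":0.05,"wx":0,"wy":0,"wz":0,"hand":0.4},{"x":0,"y":0,"z":0.05,"wx":0,"wy":0,"wz":0,"hand":0.4}]}}

```text
time: 47.1
tool_pos: [0.5393, 0.0948, 0.083]
tool_rot: [3.14, -0.0, 1.571]
contact_force: [-0.2, -0.1, -0.9]
opening: 0.0499
```

```bash
python3 - <<'E'
from h import *
s=monitor.observe(); print(s["tool_pos"].round(4),s["qvel"].round(3))
go(.5378,.0942,.061,np.pi/2)
E
```

```text
[0.5393 0.0948 0.083 ] [-0.002  0.002  0.005  0.001 -0.001  0.001]
to [0.5378 0.0942 0.061  1.5708] d [-0.0006 -0.0015  0.022 ] w [ 0.12 -0.01  0.03] q6_end~ 0.17 t 47.1
```

>>> {"api": "move_arm", "payload": {"deltas": [{"x":-0.0006,"y":-0.0015,"z":0.005,"wx":0,"wy":0,"wz":0,"hand":0.4},{"x":-0.0006,"y":-0.0015,"z":0.012,"wx":0,"wy":0,"wz":0,"hand":0.4},{"x":-0.0006,"y":-0.0015,"z":0.016,"wx":0,"wy":0,"wz":0,"hand":0.4},{"x":-0.0006,"y":-0.0015,"z":0.016,"wx":0,"wy":0,"wz":0,"hand":0.4},{"x":-0.0006,"y":-0.0015,"z":0.0195,"wx":0,"wy":0,"wz":0,"hand":0.4},{"x":-0.0006,"y":-0.0015,"z":0.0215,"wx":0,"wy":0,"wz":0,"hand":0.4},{"x":-0.0006,"y":-0.0015,"z":0.0215,"wx":0,"wy":0,"wz":0,"hand":0.4},{"x":-0.0006,"y":-0.0015,"z":0.0215,"wx":0,"wy":0,"wz":0,"hand":0.4}]}}

```text
time: 48.1
tool_pos: [0.5371, 0.094, 0.0604]
tool_rot: [3.141, -0.0, 1.571]
contact_force: [1.3, -0.6, -0.3]
opening: 0.0502
```

It is seated at the expected height of 0.0604 with no side load, so I'll release it.

>>> {"api": "move_arm", "payload": {"deltas": [{"x":0,"y":0,"z":0,"wx":0,"wy":0,"wz":0,"hand":0.58},{"x":0,"y":0,"z":0,"wx":0,"wy":0,"wz":0,"hand":0.7},{"x":0,"y":0,"z":0,"wx":0,"wy":0,"wz":0,"hand":0.85},{"x":0,"y":0,"z":0,"wx":0,"wy":0,"wz":0,"hand":0.85}]}}

```text
time: 48.6
tool_pos: [0.5371, 0.094, 0.0604]
tool_rot: [3.141, -0.0, 1.571]
contact_force: [0.1, 0.0, 0.2]
opening: 0.0761
```

>>> {"api": "move_arm", "payload": {"deltas": [{"x":0,"y":0,"z":-0.03,"wx":0,"wy":0,"wz":0,"hand":0.85},{"x":0,"y":0,"z":-0.08,"wx":0,"wy":0,"wz":0,"hand":0.9},{"x":0,"y":0,"z":-0.14,"wx":0,"wy":0,"wz":0,"hand":1},{"x":-0.04,"y":0,"z":-0.18,"wx":0,"wy":0,"wz":0,"hand":1},{"x":-0.08,"y":0,"z":-0.22,"wx":0,"wy":0,"wz":0,"hand":1},{"x":-0.08,"y":0,"z":-0.22,"wx":0,"wy":0,"wz":0,"hand":1},{"x":-0.08,"y":0,"z":-0.22,"wx":0,"wy":0,"wz":0,"hand":1},{"x":-0.08,"y":0,"z":-0.22,"wx":0,"wy":0,"wz":0,"hand":1}]}}

```text
time: 49.6
tool_pos: [0.5365, 0.015, 0.2789]
tool_rot: [-3.139, -0.001, 1.572]
contact_force: [0.3, 0.4, -0.4]
opening: 0.0915
```

```bash
python3 - <<'E'
from h import *
s=monitor.observe(); print(s["tool_pos"].round(4))
p,im=snap("wrist","w13")
for ta in (2,3): print(cupfit(p,im,(.5375,.094),.0975,ta))
ps,ims=snap("scene","s2")
cv2.imwrite("pics/s2.png",np.hstack([cv2.resize(bright(ims[150:300,270:420]),(450,450)),cv2.resize(bright(im[0:250,200:450])[:, :194],(350,450))]))
E
```

```text
[0.5365 0.015  0.2789]
(array([0.5367, 0.0944]), array([0.5363, 0.0945]), 34.3, np.float64(33.1), array([59.014893,  1.6875  , 18.046875], dtype=float32))
(array([0.5365, 0.0947]), array([0.5361, 0.0946]), 34.8, np.float64(33.7), array([59.014893,  1.6875  , 18.046875], dtype=float32))
```

View pics/s2.png

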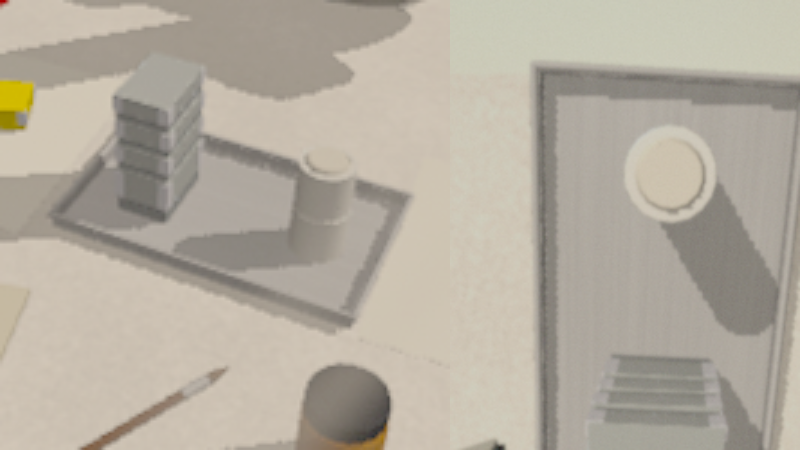

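The last picture shows both columns standing straight. The upper cup's foot is within about 1.3 mm of the lower cup's, and the gripper is clear. Handing in.

```bash
python3 -c "
from cell import robot
print(robot.hand_in())"
```

```text
the job is handed in; nothing more can be done
None
```

The tray is packed and the job was handed in at about 50 s of the 210 s allowed; hand-in reports no verdict.

- **Boxes:** The deep box stands flat in the tray at about (0.529, -0.0605), with the three flat boxes I found stacked on it. Camera fits put each box within about 2 mm and 0.02 rad of the deep box.
- **Cups:** Both cups were brought in afterwards and stacked mouth-down at (0.537, 0.094), about 155 mm from the boxes. The second was knocked about 4 cm aside during the run, so I measured its position again before grasping. The upper cup seated at the expected height, with its foot about 1.3 mm from the lower cup's.
- **Left alone:** I never approached the fragment, jar, brush or the red and yellow boxes. The jar and brush looked unmoved in later pictures; I did not measure them or check the fragment. The gripper was clear of everything at hand-in.
- **Checks that disagreed:**
  - The overhead and wrist cameras differed by about 8–11 mm on the tray's position along y. I placed both columns with enough margin to cover that.
  - The first fit of one flat box was wrong because a shadow split its top face. I measured it again from its corners before grasping.

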